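# Test the hanging circuit boards and file them in the magazine

### The arm

A 6-joint arm with a two-finger parallel gripper is mounted at the origin on the work surface. World frame = base frame: x ahead of the robot, y to its left, z up, the work surface at z = 0. Lengths are in m, angles in rad, forces in N, time in s.
With the tool pointing down it reaches from about 0.25 to 0.775 m from the base axis. Payload 4 kg.
Tool frame: the origin (TCP) lies midway between the tips of the shut fingers; the grasp point (between the pads) lies 19 mm behind it; z points along the fingers, y is the line along which they close (so a half turn about z gives the same grasp; the last joint's range is limited). The gripper opens to 94 mm and grips with 3 to 60 N. Pads are 16 mm wide; open, the fingers measure 119 mm over their backs; the gripper's body (75 mm by 177 mm) begins 78 mm behind the grasp point.
Start: joints at [-1.343, 0.087, 1.371, -0, 1.684, -0.103], TCP at [0.179, -0.52, 0.206] pointing down, gripper open.
Joint ranges: [-3.1, 3.1], [-0.76, 2.03], [0.27, 2.55], [-1.08, 4.22], [0.17, 2.65], [-2.57, 2.57]. Speed limits (rad/s): [2.79, 2.79, 3.14, 3.14, 3.14, 3.14].

### API

Orientations are given as a rotation vector (axis times angle).
In Python, from workcell import * gives the robot as it stands.
- The arm moves only by the tool drive_tool, never from a script. Its argument "deltas" is a list of rows, each a list of 4 numbers: the shift along the tool's x, y, z in m, then the turn about the tool's z in degrees. A call has 1 to 5 rows; each row shifts and turns the commanded pose from where the row before left it, along the tool's axes as they then stand; what a row does not reach is not made up. A row lasts 1/8 s, in which the tool goes at most 62.5 mm and 10.7 degrees, less where a joint would pass 70% of its speed; a pose out of reach is approached as far as the arm can. A call with a gripper value outside its range is refused whole. "gripper" is the finger opening in m, from 0 to 0.094, set as the call begins (left out, the last holds). The fingers move at their own pace and stop on an object; the grip force is fixed at half the most. Time passes only in rows, so rows that do not move let the fingers close. It gives the time, the measured TCP pose, the force, the opening and the grip force at its end, in the units of the state.
- get_state(): the state, without advancing time (a new reading comes with each control period).
- capture(name): name is "scene" or "top" or "wrist"; returns the picture (420x560x3 uint8, blue, green, red); there is no depth.
- camera_params(name): a dict with "vfov" (degrees; the focal length in pixels is half the picture's height over the tangent of half this angle, whatever the lens; pixels are square), "cx", "cy" (the principal point, pixels), "extrinsics" (4x4, takes a point from world to camera coordinates); the wrist camera has in their place "tool_from_camera" (4x4, takes a point from camera to tool coordinates, whose origin is the TCP and whose axes are the flange's). Camera axes: x right, y down, z forward; pixel columns grow to the right and rows downward; lengths in m; the calibration is good to about 2 mm. A picture is of the moment at which its call begins: read the wrist's pose just before it. camera_params takes no time and is no camera call.
- hand_in(): hands the job in; it is judged then, once.
Trained networks look in the newest picture that a camera, given by its name, has taken for a name from the list of things; names that differ only in an ending like _2 or _b are one class to them, and where a whole thing is asked for, a point or a joint stands for the part that bears it (a point fixed in the world has none). Each returns a list of dicts, best first, with "confidence" (0 to 1); they miss things now and then, are a little off and sometimes report something else, mostly with a low value. They report only what shows in the picture. A call takes as long as a camera call.
- recognise(camera, query): "extent" ([left, top, right, bottom] in pixels, round what is visible of it).
The state is a dict: "time_s": time; "q": joint angles; "qd": joint speeds; "joint_torque": joint torques, N m; "tcp_pos": TCP position; "ee_rot": TCP orientation; "force": force on the tool from outside, world axes, zero at the start; "moment": the same for the moment, N m; "gripper_width": finger opening in m; "gripper_force": force on a finger pad.
Only numpy, scipy, OpenCV 4.12 (cv2) and the standard library are available. Lean on these libraries where they do the work, as an engineer would, in place of code of your own. Each camera call takes 0.05 s, during which the arm holds its last target. There are 200 camera calls.

### The job

Lift all the circuit boards off their hooks and stand each upright, fully home, in a slot of the grey test fixture. When all of them are in, press the fixture's start button fully down and let it spring back, and then move all the boards to slots of the black magazine, again upright and fully home. Do not drop the boards, and leave the other things on the bench where they are.

Things in the scene. Friction and masses are not known exactly. Their poses are not given: they have to be found in the camera images.
- board0: Green circuit board with an aluminium loop: 46 mm wide (y), 8 thick (x), 122 tall (z up), 170 g; origin: centre of its lower edge. Parts stand out on the -x face to x = -11 mm at heights 38-70. From 72 up an open loop: two legs 10 wide, bar at 112-122, which hangs on the hook (opening 26 x 40). Grip from above across the 46 mm width, 95 mm up. All alike; None if absent.
- board1: Green circuit board with an aluminium loop: 46 mm wide (y), 8 thick (x), 122 tall (z up), 170 g; origin: centre of its lower edge. Parts stand out on the -x face to x = -11 mm at heights 38-70. From 72 up an open loop: two legs 10 wide, bar at 112-122, which hangs on the hook (opening 26 x 40). Grip from above across the 46 mm width, 95 mm up. All alike; None if absent.
- board2: Green circuit board with an aluminium loop: 46 mm wide (y), 8 thick (x), 122 tall (z up), 170 g; origin: centre of its lower edge. Parts stand out on the -x face to x = -11 mm at heights 38-70. From 72 up an open loop: two legs 10 wide, bar at 112-122, which hangs on the hook (opening 26 x 40). Grip from above across the 46 mm width, 95 mm up. All alike; None if absent.
- board3: Green circuit board with an aluminium loop: 46 mm wide (y), 8 thick (x), 122 tall (z up), 170 g; origin: centre of its lower edge. Parts stand out on the -x face to x = -11 mm at heights 38-70. From 72 up an open loop: two legs 10 wide, bar at 112-122, which hangs on the hook (opening 26 x 40). Grip from above across the 46 mm width, 95 mm up. All alike; None if absent.
- rack: Fixed rack: rail along its y axis, 250 mm high, on posts at y = +-212. Two-pronged hooks at y = +-47, +-142 mm reach 56 mm to its -x at height 250, tips turned up to 263. Lift a board 22 mm (12 to 33), then draw it out to the rack's -x by 45 mm or more. Boards hang some 30 mm in front of the rail. Origin: on the table under the rail's middle; z up.
- fixture: Grey test fixture, fixed. 4 open-topped slots along its y axis, side by side at x = -45, -15, +15, +45 mm, each 11 mm wide (x), 56 mm long (y), floor 12 mm above the origin; 45-degree lead-in ridges between them peak at 55 mm, end walls at y = +-28 mm reach 50 mm. White control panel, 36 mm high, at y = 36 to 126 mm. Origin: centre of the slot block's underside (150 x 72 mm).
- magazine: Black board magazine, loose, 1.6 kg, 150 x 72 mm. 4 open-topped slots along its y axis, side by side at x = -45, -15, +15, +45 mm, each 11 mm wide (x), 56 mm long (y), floor 12 mm above the origin; 45-degree lead-in ridges between them peak at 55 mm, end walls at y = +-28 mm reach 50 mm. Origin: centre of its underside; z up.
- start (a joint): Travel of the fixture's start button: 0 m out, 0.008 m fully down; sprung, about 4 N.
- start_top (a point): Centre of the top face of the start button (white round cap, 28 mm across) on the fixture's control panel; it moves with the button, pressed straight down.
- spool: Bystander: metal solder spool standing upright, 54 mm across, 44 mm high. Origin under its centre.
- flux: Bystander: small flux bottle, 40 mm across, 85 mm high. Origin under its centre.
- meter: Bystander: hand multimeter lying flat, 140 x 75 x 34 mm. Origin under its centre.
- driver: Bystander: screwdriver lying on the table.
- parts_tray: Bystander: shallow open blue tray, 100 x 140 x 30 mm. Origin under its centre.
- pot: Bystander: dark metal pot, 64 mm across, 75 mm high. Origin under its centre.
- heatsink: Bystander: aluminium block, 60 x 50 x 25 mm. Origin under its centre.

How it is judged:
On the way, in this order (a step that is already met when the one before it is completed fails the run):
1. every board stands upright, fully home and released in a slot of the test fixture (z of board0 in the frame of fixture between 0.006 and 0.017 m and x of board0 in the frame of fixture between -0.055 and 0.055 m and y of board0 in the frame of fixture between -0.012 and 0.012 m and angle between each of board0, board1, board2, board3's own z axis and vertical below 0.17 rad and contact force between the fingers and board0 below 0.1 N and z of board1 in the frame of fixture between 0.006 and 0.017 m and x of board1 in the frame of fixture between -0.055 and 0.055 m and y of board1 in the frame of fixture between -0.012 and 0.012 m and contact force between the fingers and board1 below 0.1 N and z of board2 in the frame of fixture between 0.006 and 0.017 m and x of board2 in the frame of fixture between -0.055 and 0.055 m and y of board2 in the frame of fixture between -0.012 and 0.012 m and contact force between the fingers and board2 below 0.1 N and z of board3 in the frame of fixture between 0.006 and 0.017 m and x of board3 in the frame of fixture between -0.055 and 0.055 m and y of board3 in the frame of fixture between -0.012 and 0.012 m and contact force between the fingers and board3 below 0.1 N and value of joint start below 0.003 m), for 0.3 s.
2. the start button is pressed fully down while all the boards are in the fixture (z of board0 in the frame of fixture between 0.006 and 0.017 m and x of board0 in the frame of fixture between -0.055 and 0.055 m and y of board0 in the frame of fixture between -0.012 and 0.012 m and angle between each of board0, board1, board2, board3's own z axis and vertical below 0.17 rad and contact force between the fingers and board0 below 0.1 N and z of board1 in the frame of fixture between 0.006 and 0.017 m and x of board1 in the frame of fixture between -0.055 and 0.055 m and y of board1 in the frame of fixture between -0.012 and 0.012 m and contact force between the fingers and board1 below 0.1 N and z of board2 in the frame of fixture between 0.006 and 0.017 m and x of board2 in the frame of fixture between -0.055 and 0.055 m and y of board2 in the frame of fixture between -0.012 and 0.012 m and contact force between the fingers and board2 below 0.1 N and z of board3 in the frame of fixture between 0.006 and 0.017 m and x of board3 in the frame of fixture between -0.055 and 0.055 m and y of board3 in the frame of fixture between -0.012 and 0.012 m and contact force between the fingers and board3 below 0.1 N and value of joint start above 0.0062 m), for 0.05 s.
3. the button has sprung back with the boards still in the fixture (z of board0 in the frame of fixture between 0.006 and 0.017 m and x of board0 in the frame of fixture between -0.055 and 0.055 m and y of board0 in the frame of fixture between -0.012 and 0.012 m and angle between each of board0, board1, board2, board3's own z axis and vertical below 0.17 rad and contact force between the fingers and board0 below 0.1 N and z of board1 in the frame of fixture between 0.006 and 0.017 m and x of board1 in the frame of fixture between -0.055 and 0.055 m and y of board1 in the frame of fixture between -0.012 and 0.012 m and contact force between the fingers and board1 below 0.1 N and z of board2 in the frame of fixture between 0.006 and 0.017 m and x of board2 in the frame of fixture between -0.055 and 0.055 m and y of board2 in the frame of fixture between -0.012 and 0.012 m and contact force between the fingers and board2 below 0.1 N and z of board3 in the frame of fixture between 0.006 and 0.017 m and x of board3 in the frame of fixture between -0.055 and 0.055 m and y of board3 in the frame of fixture between -0.012 and 0.012 m and contact force between the fingers and board3 below 0.1 N and value of joint start below 0.002 m), for 0.1 s.
At the end, for the whole second after the job is handed in: Every board present stands in a slot of the magazine: its lower edge within 5 mm of the slot floor, within 12 mm of the slot's middle lengthwise, leaning less than 0.17 rad, released and at rest; the magazine stands flat on the table and the start button is out (z of board0 in the frame of magazine between 0.006 and 0.017 m and x of board0 in the frame of magazine between -0.055 and 0.055 m and y of board0 in the frame of magazine between -0.012 and 0.012 m and angle between each of board0, board1, board2, board3's own z axis and vertical below 0.17 rad and contact force between the fingers and board0 below 0.1 N and linear speed of each of board0, board1, board2, board3, magazine below 0.02 m/s and z of board1 in the frame of magazine between 0.006 and 0.017 m and x of board1 in the frame of magazine between -0.055 and 0.055 m and y of board1 in the frame of magazine between -0.012 and 0.012 m and contact force between the fingers and board1 below 0.1 N and z of board2 in the frame of magazine between 0.006 and 0.017 m and x of board2 in the frame of magazine between -0.055 and 0.055 m and y of board2 in the frame of magazine between -0.012 and 0.012 m and contact force between the fingers and board2 below 0.1 N and z of board3 in the frame of magazine between 0.006 and 0.017 m and x of board3 in the frame of magazine between -0.055 and 0.055 m and y of board3 in the frame of magazine between -0.012 and 0.012 m and contact force between the fingers and board3 below 0.1 N and value of joint start below 0.002 m and angle between magazine's own z axis and vertical below 0.05 rad); the robot touches nothing.
It fails at once if a bystander (spool, flux bottle, meter, screwdriver, tray, pot, block) is shifted by more than 40 mm (distance of any of spool, flux, meter, driver, parts_tray, pot, heatsink from where it was at the start of the episode above 0.04 m).
It fails at once if the spool, flux bottle or pot is knocked over (angle between any of spool, flux, pot's own z axis and vertical above 0.6 rad).
It fails at once if a board is dropped (falls freely by more than about 35 mm) ((linear speed of board0 above 0.85 m/s and contact force between the fingers and board0 below 0.05 N) or (linear speed of board1 above 0.85 m/s and contact force between the fingers and board1 below 0.05 N) or (linear speed of board2 above 0.85 m/s and contact force between the fingers and board2 below 0.05 N) or (linear speed of board3 above 0.85 m/s and contact force between the fingers and board3 below 0.05 N)).
Of board0, board1, board2, board3 only 3 to 4 are there at a start; the rules pass over those that are not, and their reading is None.
At some moment in a run one of magazine may be knocked a few centimetres aside while the robot is not near it.
It also fails if it takes over 210 s, if anything falls off the work surface, if the arm or the gripper's body presses on something with over 40 N, if the wrist force passes 120 N, or if a joint passes its speed limit or range.

## Working session

There is one attempt and no reset: what is moved stays moved. The work goes in short steps, Python scripts to look and compute and a tool call to move; the robot and the scene stay as the last step left them, time stands still between calls to the robot, and variables do not carry over. Pictures are saved under pics/ and viewed, at most 16 in all, crops included, and the job is handed in when it is done.

Besides the shell and the picture viewer there is one more tool, called after "Emit:" in YAML: its name, and indented under it one key for each argument. drive_tool: Moves the arm, as the interface text tells. Its arguments: {"type":"object","properties":{"deltas":{"type":"array"},"gripper":{"type":"number"}},"required":["deltas"]}

```bash
ls; mkdir -p pics
python3 - <<'E'
from workcell import *
import cv2, numpy as np
s=get_state(); print({k:np.round(v,4) for k,v in s.items()})
for n in ["scene","top"]:
    im=capture(n); cv2.imwrite(f"pics/{n}0.png",im)
    p=camera_params(n); print(n,p)
    for q in ["board0","rack","fixture","magazine","start","start_top","spool","flux","pot"]:
        print(n,q,[(np.round(d["extent"]).astype(int).tolist(),round(d["confidence"],2)) for d in recognise(n,q)])
print(camera_params("wrist"))
E
```

```text
pics
{'time_s': np.float64(0.0), 'q': array([-1.3431,  0.0879,  1.3722, -0.    ,  1.6836, -0.1031]), 'qd': array([-0.0005, -0.0009, -0.0005, -0.0005,  0.0005,  0.0014]), 'joint_torque': array([-2.00000e-04, -3.40184e+01, -3.02429e+01,  7.18000e-02,
        3.32000e-02, -2.00000e-04]), 'tcp_pos': array([ 0.1785, -0.5197,  0.2044]), 'ee_rot': array([-3.0966e+00, -5.1690e-01,  2.0000e-04]), 'force': array([-0.0759,  0.4637,  0.061 ]), 'moment': array([-0.0086,  0.054 , -0.0343]), 'gripper_force': np.float64(0.0), 'gripper_width': np.float64(0.0938)}
scene {'vfov': 49.03131039607177, 'cx': 282.3455470069384, 'cy': 211.40825132581833, 'extrinsics': array([[-0.42085805,  0.90709774, -0.00722526,  0.23725669],
       [ 0.67892692,  0.30969325, -0.66569388, -0.29775291],
       [-0.60161179, -0.28506805, -0.74618996,  1.6858008 ],
       [ 0.        ,  0.        ,  0.        ,  1.        ]])}
scene board0 [([297, 208, 319, 252], 0.72), ([225, 188, 247, 226], 0.69), ([262, 201, 282, 238], 0.69), ([194, 177, 217, 219], 0.67)]
scene rack [([171, 187, 340, 316], 0.63)]
scene fixture [([354, 216,
[... 1009 characters left out ...]
 0.92)]
top magazine [([347, 203, 375, 256], 0.82)]
top start [([172, 241, 182, 250], 0.65)]
top start_top []
top spool [([275, 258, 294, 276], 0.76)]
top flux [([279, 201, 292, 216], 0.55), ([278, 159, 296, 173], 0.37)]
top pot [([124, 174, 152, 200], 0.78)]
{'vfov': 66.55565423281529, 'cx': 284.4318071455125, 'cy': 213.41518955086536, 'tool_from_camera': array([[ 2.46899552e-05, -9.62710218e-01, -2.70534722e-01,
         7.93712035e-02],
       [ 9.99999874e-01,  1.59340101e-04, -4.75755537e-04,
        -6.01742012e-04],
       [ 5.01121746e-04, -2.70534676e-01,  9.62710101e-01,
        -1.79376244e-01],
       [ 0.00000000e+00,  0.00000000e+00,  0.00000000e+00,
         1.00000000e+00]])}
```

Run:
```python
import cv2
im=cv2.imread("pics/top0.png")[120:320,100:500]; cv2.imwrite("pics/top0c.png",cv2.resize(im,(800,400),interpolation=cv2.INTER_CUBIC))
im=cv2.imread("pics/scene0.png")[120:345,120:470]; cv2.imwrite("pics/scene0c.png",cv2.resize(im,(800,514),interpolation=cv2.INTER_CUBIC))
```

```text
(no output)
```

View pics/top0c.png

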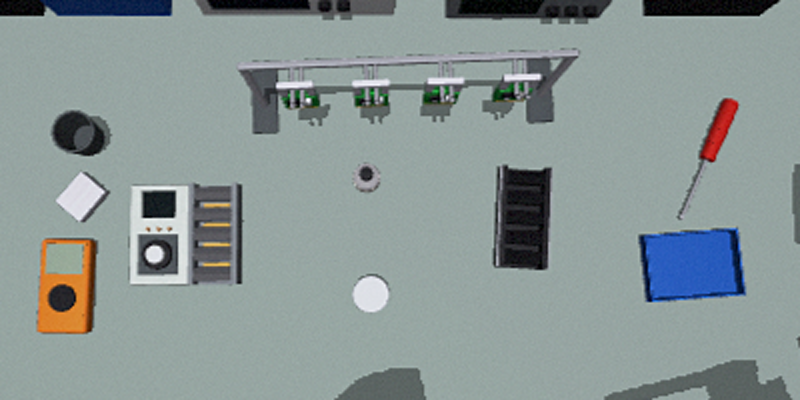

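View pics/scene0c.png

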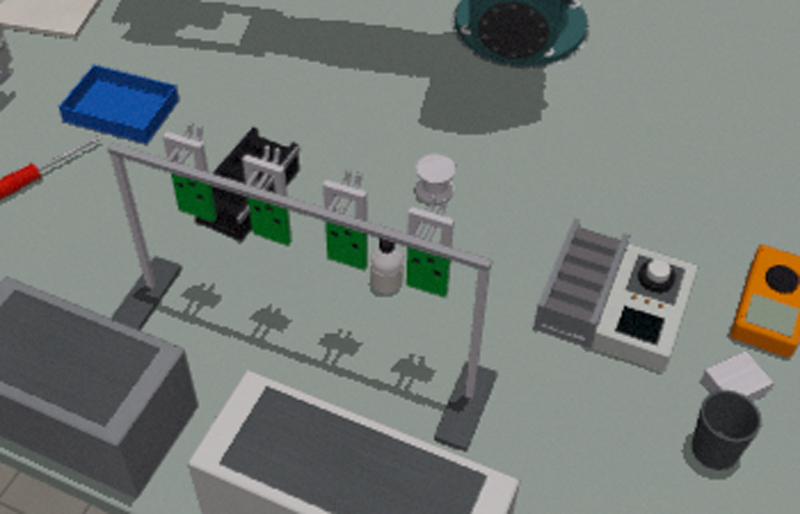

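The crops show four boards on the hooks, the fixture at left (slots running along y) and the magazine at right (also along y). Everything is roughly aligned with the world axes, and the spool and flux bottle stand in between.

```bash
cat > h.py <<'E'
from workcell import *
import cv2, numpy as np
from scipy.spatial.transform import Rotation as R
def cam(n, st=None):
    p=camera_params(n); f=210/np.tan(np.radians(p["vfov"]/2))
    K=np.array([[f,0,p["cx"]],[0,f,p["cy"]],[0,0,1]])
    if n!="wrist": return K, np.linalg.inv(p["extrinsics"])
    T=np.eye(4); T[:3,:3]=R.from_rotvec(st["ee_rot"]).as_matrix(); T[:3,3]=st["tcp_pos"]
    return K, T@p["tool_from_camera"]
def unproj(K,W,uv,z):
    d=W[:3,:3]@np.linalg.solve(K,[uv[0],uv[1],1]); o=W[:3,3]
    return o+d*(z-o[2])/d[2]
def proj(K,W,P):
    c=np.linalg.inv(W)@np.append(P,1); v=K@c[:3]; return v[:2]/v[2]
def heading(st):
    M=R.from_rotvec(st["ee_rot"]).as_matrix(); return np.degrees(np.arctan2(M[1,0],M[0,0]))
E
python3 - <<'E'
from h import *
K,W=cam("top")
g=lambda u,v,z:np.round(unproj(K,W,(u/2+100,v/2+120),z),3)
print("fixture corners", [g(*a) for a in [(241,184,.05),(241,284,.05),(129,184,.036),(129,284,.036),(193,184,.05),(193,284,.05)]])
print("button",g(155,255,.045))
print("magazine", [g(*a) for a in [(497,166,.05),(551,168,.05),(494,268,.05),(547,269,.05)]])
print("boards top", [g(*a) for a in [(296,86,.26),(371,82,.26),(444,82,.26),(522,78,.26)]])
print("rail",[g(*a) for a in [(240,68,.25),(578,54,.25)]])
print("flux",g(366,176,.085),"spool",g(371,293,.044), 'pot',g(75,132,.07),'meter',g(67,300,.034))
E
```

```text
fixture corners [array([0.55 , 0.208, 0.05 ]), array([0.403, 0.206, 0.05 ]), array([0.551, 0.379, 0.036]), array([0.402, 0.374, 0.036]), array([0.55, 0.28, 0.05]), array([0.402, 0.276, 0.05 ])]
button [0.445 0.334 0.045]
magazine [array([ 0.578, -0.171,  0.05 ]), array([ 0.575, -0.251,  0.05 ]), array([ 0.427, -0.165,  0.05 ]), array([ 0.426, -0.242,  0.05 ])]
boards top [array([0.651, 0.109, 0.26 ]), array([0.656, 0.015, 0.26 ]), array([ 0.656, -0.077,  0.26 ]), array([ 0.661, -0.176,  0.26 ])]
rail [array([0.676, 0.182, 0.25 ]), array([ 0.695, -0.249,  0.25 ])]
flux [0.558 0.023 0.085] spool [0.39  0.015 0.044] pot [0.624 0.451 0.07 ] meter [0.378 0.466 0.034]
```

Emit:
drive_tool:
  deltas:
    - [0, 0, -0.05, 9.45]
    - [0, 0, -0.05, 9.45]
    - [0.045, -0.04, 0, 0]
    - [0.045, -0.04, 0, 0]
    - [0.045, -0.04, 0, 0]

```text
time_s: 1.62
tcp_pos: [0.3146, -0.399, 0.3057]
ee_rot: [3.141, -0.0, 0.001]
force: [-0.0, -0.2, 0.4]
gripper_width: 0.0941
gripper_force: 0.0
```

Emit:
drive_tool:
  deltas:
    - [0.045, -0.039, 0, 0]
    - [0.045, -0.039, 0, 0]
    - [0.045, -0.039, 0, 0]
    - [0.045, -0.039, 0, 0]
    - [0.045, -0.039, 0, 0]

```text
time_s: 2.25
tcp_pos: [0.5396, -0.2034, 0.3057]
ee_rot: [3.141, 0.001, 0.001]
force: [0.8, -0.8, 0.2]
gripper_width: 0.0937
gripper_force: 0.0
```

Emit:
drive_tool:
  deltas:
    - [0, 0, 0, 0]

```text
time_s: 2.38
tcp_pos: [0.5406, -0.2017, 0.3043]
ee_rot: [-3.14, -0.011, 0.002]
force: [-0.8, 0.0, -0.6]
gripper_width: 0.0939
gripper_force: 0.0
```

Run:
```python
from h import *
st=get_state(); print(st["tcp_pos"],st["ee_rot"],heading(st),st["q"]); 
np.save("w1.npy",np.r_[st["tcp_pos"],st["ee_rot"]])
im=capture("wrist"); cv2.imwrite("pics/w1.png",im)
```

```text
[ 0.54055539 -0.20169309  0.30431095] [-3.14011834e+00 -1.14325442e-02  1.62967434e-03] 0.41724625355953776 [-4.55896156e-01  1.52547095e-01  1.10431857e+00  8.85679915e-04
  1.88630164e+00  1.10789276e+00]
```

View pics/w1.png

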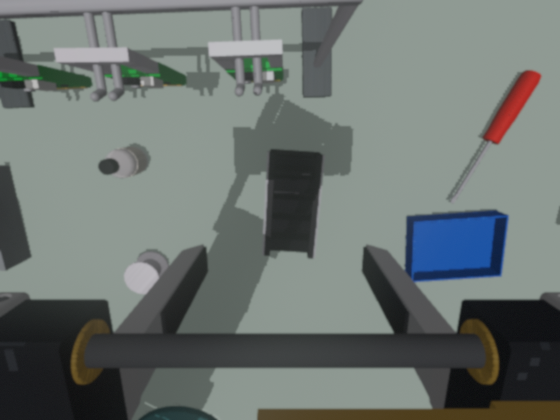

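Wrist view: the magazine's top corners are at about (268,150), (322,153), (264,250) and (313,257). The loop bars of the two right-hand boards are centred at about (245,47) and (92,55).

Run:
```python
from h import *
a=np.load("w1.npy"); st=dict(tcp_pos=a[:3],ee_rot=a[3:]); K,W=cam("wrist",st)
g=lambda u,v,z:np.round(unproj(K,W,(u,v),z),4)
print("mag",[g(*p) for p in [(268,150,.05),(322,153,.05),(264,250,.05),(313,257,.05)]])
print("bars",[g(*p) for p in [(209,47,.26),(282,47,.26),(55,55,.26),(130,55,.26)]])
im=cv2.imread("pics/w1.png")
cv2.imwrite("pics/w1m.png",cv2.resize(cv2.convertScaleAbs(im[135:270,250:340],alpha=2.2),None,fx=4,fy=4,interpolation=cv2.INTER_CUBIC))
cv2.imwrite("pics/w1b.png",cv2.resize(im[0:110,0:320],None,fx=2.5,fy=2.5,interpolation=cv2.INTER_CUBIC))
# predicted
for c,yaw in [((.5015,-.207),-2.5)]:
    M=R.from_euler('z',yaw,degrees=True).as_matrix()
    print([np.round(proj(K,W,np.r_[c,0]+M@[x,y,.05])) for x in(.075,-.075) for y in (.036,-.036)])
```

```text
mag [array([ 0.5852, -0.1781,  0.05  ]), array([ 0.5818, -0.2503,  0.05  ]), array([ 0.4419, -0.1713,  0.05  ]), array([ 0.4315, -0.243 ,  0.05  ])]
bars [array([ 0.6659, -0.1521,  0.26  ]), array([ 0.6662, -0.1983,  0.26  ]), array([ 0.6606, -0.0535,  0.26  ]), array([ 0.661 , -0.1014,  0.26  ])]
[array([265., 155.]), array([319., 158.]), array([262., 259.]), array([311., 261.])]
```

View pics/w1m.png

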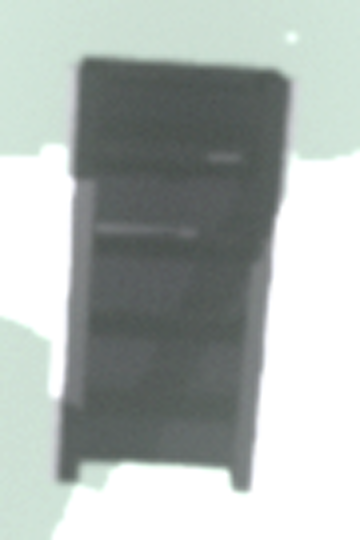

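View pics/w1b.png

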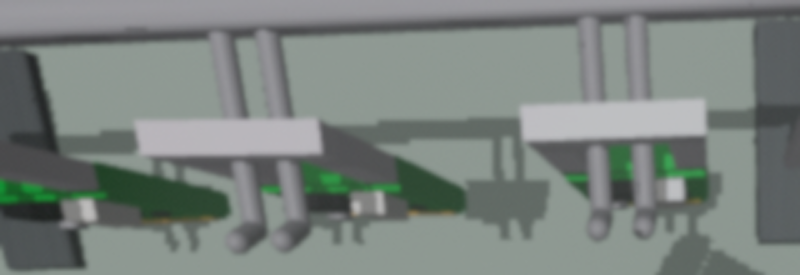

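Emit:
drive_tool:
  deltas:
    - [-0.005, -0.055, 0, 0]
    - [0, -0.055, 0, 0]
    - [0, -0.055, 0, 0]
    - [0, -0.055, 0, 0]
    - [0, -0.055, 0, 0]

```text
time_s: 3.05
tcp_pos: [0.5325, 0.07, 0.306]
ee_rot: [3.141, -0.003, 0.002]
force: [0.1, -0.4, 0.1]
gripper_width: 0.0939
gripper_force: 0.0
```

Emit:
drive_tool:
  deltas:
    - [-0.005, -0.055, 0, 0]
    - [-0.01, -0.055, 0, 0]
    - [0, -0.055, 0, 0]
    - [0, 0, 0, 0]
    - [0, 0, 0, 0]

```text
time_s: 3.68
tcp_pos: [0.5181, 0.2336, 0.3056]
ee_rot: [3.141, -0.001, 0.0]
force: [-0.5, -0.3, -0.4]
gripper_width: 0.0942
gripper_force: 0.0
```

Run:
```python
from h import *
st=get_state(); print(st["tcp_pos"],st["ee_rot"],heading(st)); 
np.save("w2.npy",np.r_[st["tcp_pos"],st["ee_rot"]])
im=capture("wrist"); cv2.imwrite("pics/w2.png",im[:300])
for q in ["fixture","start","board0"]: print(q,[(np.round(d["extent"]).astype(int).tolist(),round(d["confidence"],2)) for d in recognise("wrist",q)])
```

```text
[0.518123   0.23356023 0.30558231] [ 3.14052496e+00 -1.08144581e-03  3.57646527e-04] -0.03945284623147111
fixture [([184, 152, 301, 259], 0.58)]
start [([207, 222, 224, 242], 0.82), ([536, 157, 560, 235], 0.67), ([414, 128, 460, 165], 0.43)]
board0 [([388, 15, 523, 70], 0.85), ([485, 31, 560, 69], 0.61), ([538, 158, 560, 239], 0.51)]
```

View pics/w2.png

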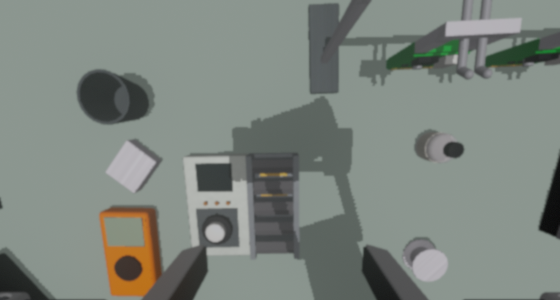

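Fixture view: the slot block runs from about (250,154) to (298,257). The panel's left side goes from (184,157) to (190,256), and the button cap is at (215,233). The left board's bar spans (446..520, 27).

Run:
```python
from h import *
a=np.load("w2.npy"); st=dict(tcp_pos=a[:3],ee_rot=a[3:]); K,W=cam("wrist",st)
g=lambda u,v,z:np.round(unproj(K,W,(u,v),z),4)
print("fix R",g(298,153,.05),g(299,257,.05),"L",g(184,157,.036),g(190,256,.036),"mid",g(249,154,.05),g(250,256,.05))
print("button",g(215,233,.045)," board",g(446,28,.26),g(520,25,.26), "mag L",g(541,236,.05))
im=cv2.imread("pics/w2.png")[140:270,170:320]
cv2.imwrite("pics/w2c.png",cv2.resize(im,None,fx=4.5,fy=4.5,interpolation=cv2.INTER_CUBIC))
```

```text
fix R [0.5592 0.2161 0.05  ] [0.4085 0.213  0.05  ] L [0.5526 0.3737 0.036 ] [0.4042 0.3773 0.036 ] mid [0.5579 0.2818 0.05  ] [0.4102 0.2849 0.05  ]
button [0.4441 0.3352 0.045 ]  board [0.6549 0.1328 0.26  ] [0.6566 0.0866 0.26  ] mag L [ 0.4409 -0.1354  0.05  ]
```

View pics/w2c.png

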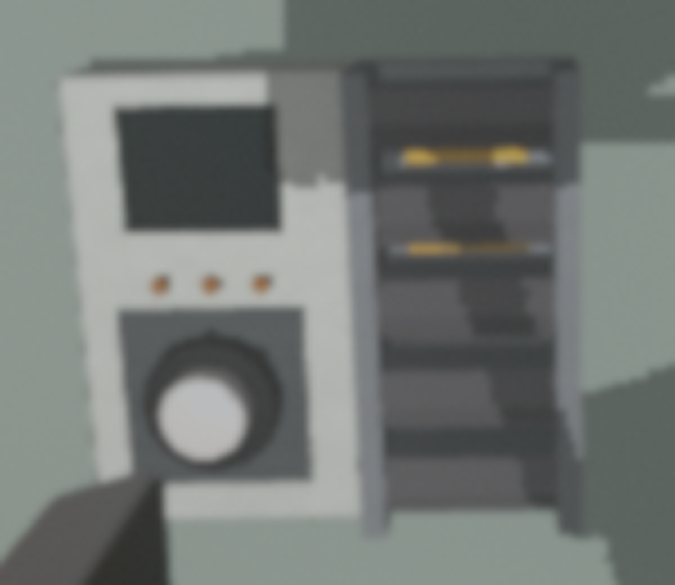

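Emit:
drive_tool:
  deltas:
    - [0.0455, 0.042, 0, 0]
    - [0.045, 0.042, 0, 0]
    - [0.045, 0.041, 0, 0]
    - [0, 0, 0, -2.8]
    - [0, 0, 0.03, 0]
  gripper: 0.08

```text
time_s: 4.5
tcp_pos: [0.6556, 0.1078, 0.2777]
ee_rot: [-3.141, -0.073, -0.009]
force: [0.3, 0.8, 0.0]
gripper_width: 0.08
gripper_force: 0.0
```

Emit:
drive_tool:
  deltas:
    - [0, 0, 0.03, 0]
    - [0, 0, 0.03, 0]
    - [0, 0, 0, 0]

```text
time_s: 4.88
tcp_pos: [0.652, 0.1089, 0.212]
ee_rot: [3.14, 0.076, -0.011]
force: [0.7, -0.2, -0.6]
gripper_width: 0.08
gripper_force: 0.0
```

Emit:
drive_tool:
  deltas:
    - [0, 0, 0, 0]
    - [0, 0, 0, 0]
    - [0, 0, 0, 0]
    - [0, 0, 0, 0]
  gripper: 0.03

```text
time_s: 5.38
tcp_pos: [0.6539, 0.1102, 0.2164]
ee_rot: [3.14, 0.078, 0.003]
force: [-0.0, -1.4, 2.0]
gripper_width: 0.0461
gripper_force: 30.0
```

Run:
```python
from h import *
st=get_state(); print(st["tcp_pos"],heading(st),st["gripper_width"],st["gripper_force"])
cv2.imwrite("pics/w3.png",capture("wrist"))
```

```text
[0.65387605 0.11024231 0.21642097] 2.8555742778143127 0.04609890574538677 29.988957345485687
```

View pics/w3.png

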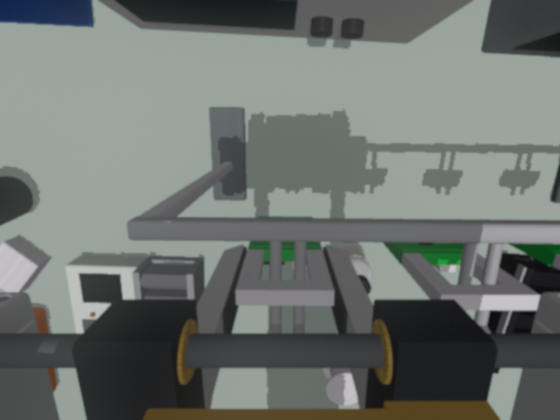

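Emit:
drive_tool:
  deltas:
    - [0, 0, -0.011, 0]
    - [0, 0, -0.011, 0]
    - [-0.03, 0, 0, 0]
    - [-0.03, 0, 0, 0]
    - [0, 0, 0, 2.8]

```text
time_s: 6.05
tcp_pos: [0.5921, 0.1074, 0.2389]
ee_rot: [-3.142, -0.0, -0.001]
force: [0.9, 0.6, -1.0]
gripper_width: 0.0459
gripper_force: 30.0
```

Emit:
drive_tool:
  deltas:
    - [-0.04, -0.036, 0, 0]
    - [-0.04, -0.036, 0, 0]
    - [-0.04, -0.036, 0, 0]
    - [-0.041, -0.035, 0, 0]
    - [0, 0, 0, 0]

```text
time_s: 6.68
tcp_pos: [0.4303, 0.2523, 0.239]
ee_rot: [-3.14, -0.01, -0.002]
force: [0.8, -0.2, -1.8]
gripper_width: 0.0455
gripper_force: 30.0
```

Emit:
drive_tool:
  deltas:
    - [0, 0, 0.045, 0]
    - [0, 0, 0.045, 0]
    - [0, 0, 0, 0]
    - [0, 0, 0, 0]

```text
time_s: 7.18
tcp_pos: [0.434, 0.2502, 0.1495]
ee_rot: [-3.141, -0.0, -0.005]
force: [-0.0, -0.0, -2.0]
gripper_width: 0.0459
gripper_force: 30.0
```

Run:
```python
from h import *
st=get_state(); print(st["tcp_pos"],heading(st),st["gripper_width"],st["force"])
cv2.imwrite("pics/w4.png",capture("wrist"))
```

```text
[0.43402959 0.25016229 0.14953878] 0.005746439043271868 0.04585455106609352 [-0.0279075  -0.03041858 -1.96279074]
```

View pics/w4.png

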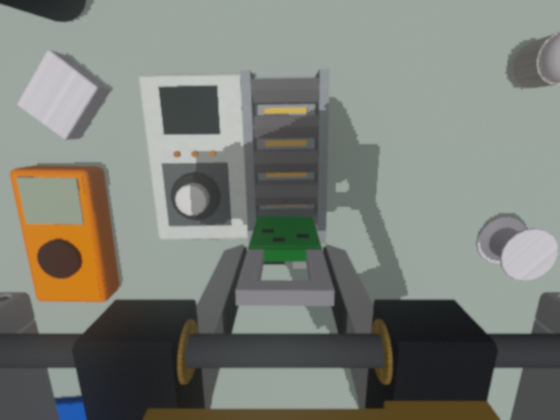

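Run:
```python
from h import *
st=get_state(); K,W=cam("wrist",st)
g=lambda u,v,z:np.round(unproj(K,W,(u,v),z),4)
print("contacts",[g(286,v,.014) for v in (110,143,175,206)])
print("walls",g(243,72,.05),g(329,70,.05),g(325,229,.05),g(252,77,.05),g(320,78,.05))
print("panel",g(140,76,.036),g(161,240,.036),g(241,238,.036),"button",g(191,199,.045))
print("board bottom",g(252,217,.073),g(319,217,.073),"bar",g(238,290,.195),g(333,290,.195))
```

```text
contacts [array([0.5264, 0.2501, 0.014 ]), array([0.496 , 0.2501, 0.014 ]), array([0.465, 0.25 , 0.014]), array([0.4333, 0.25  , 0.014 ])]
walls [0.5541 0.285  0.05  ] [0.5556 0.2155 0.05  ] [0.4205 0.2141 0.05  ] [0.5503 0.2778 0.05  ] [0.5496 0.2226 0.05  ]
panel [0.553  0.3747 0.036 ] [0.4045 0.3721 0.036 ] [0.4066 0.2938 0.036 ] button [0.4476 0.3368 0.045 ]
board bottom [0.4386 0.2785 0.073 ] [0.4387 0.2225 0.073 ] bar [0.4382 0.2729 0.195 ] [0.4382 0.2284 0.195 ]
```

Run:
```python
from h import *
im=cv2.imread("pics/w4.png").astype(int); b,g,r=im[...,0],im[...,1],im[...,2]
m=(g>r+25)&(g>b+15)
for v in range(205,272,5):
    u=np.where(m[v,230:340])[0]+230
    print(v,len(u),u.min() if len(u) else 0,u.max() if len(u) else 0)
st=get_state(); K,W=cam("wrist",st)
for x in (.4335,.4375): print([np.round(proj(K,W,[x,.25+s*.023,z]),0) for z in (.195,.145,.073) for s in (1,-1)])
```

```text
205 0 0 0
210 0 0 0
215 0 0 0
220 57 257 313
225 60 255 314
230 50 254 315
235 54 252 317
240 56 251 318
245 72 249 320
250 43 263 305
255 42 264 305
260 42 264 305
265 0 0 0
270 0 0 0
[array([238., 299.]), array([335., 299.]), array([250., 257.]), array([323., 257.]), array([259., 223.]), array([313., 223.])]
[array([238., 291.]), array([336., 291.]), array([249., 251.]), array([324., 251.]), array([259., 218.]), array([314., 218.])]
```

Emit:
drive_tool:
  deltas:
    - [0, 0, 0.03, 0]
    - [0, 0, 0.025, 0]
    - [0, 0, 0, 0]
    - [0, 0, 0.003, 0]
    - [0, 0, 0, 0]

```text
time_s: 7.85
tcp_pos: [0.4336, 0.2505, 0.0911]
ee_rot: [-3.141, -0.002, -0.004]
force: [0.4, 0.3, -1.5]
gripper_width: 0.0462
gripper_force: 30.0
```

Emit:
drive_tool:
  deltas:
    - [0, 0, 0.002, 0]
    - [0, 0, 0, 0]

```text
time_s: 8.1
tcp_pos: [0.4335, 0.2504, 0.0882]
ee_rot: [-3.141, -0.002, -0.004]
force: [1.3, 0.2, -0.8]
gripper_width: 0.0458
gripper_force: 30.0
```

Emit:
drive_tool:
  deltas:
    - [0, 0, 0.002, 0]
    - [0, 0, 0, 0]

```text
time_s: 8.35
tcp_pos: [0.4335, 0.2503, 0.0862]
ee_rot: [-3.141, -0.001, -0.004]
force: [2.6, 0.4, 1.1]
gripper_width: 0.0461
gripper_force: 30.0
```

Emit:
drive_tool:
  deltas:
    - [0, 0, 0.002, 0]
    - [0, 0, 0, 0]

```text
time_s: 8.6
tcp_pos: [0.4336, 0.2503, 0.0862]
ee_rot: [-3.141, -0.002, -0.005]
force: [0.1, -0.7, 9.4]
gripper_width: 0.0458
gripper_force: 30.0
```

Emit:
drive_tool:
  deltas:
    - [0, 0, 0, 0]
    - [0, 0, 0, 0]
    - [0, 0, -0.055, 0]
    - [0, 0, -0.055, 0]
    - [0.0376, 0.039, -0.02, 0]
  gripper: 0.08

```text
time_s: 9.22
tcp_pos: [0.4701, 0.2134, 0.2174]
ee_rot: [-3.139, -0.011, -0.007]
force: [1.9, -0.4, -0.7]
gripper_width: 0.08
gripper_force: 0.0
```

Emit:
drive_tool:
  deltas:
    - [0.0376, 0.039, -0.02, 0]
    - [0.0376, 0.039, -0.02, 0]
    - [0.0376, 0.039, -0.02, 0]
    - [0.0376, 0.039, -0.02, 0]
    - [0.0377, 0.04, -0.012, 0]

```text
time_s: 9.85
tcp_pos: [0.6592, 0.0142, 0.3057]
ee_rot: [-3.141, -0.002, 0.001]
force: [0.9, -0.1, 0.2]
gripper_width: 0.08
gripper_force: 0.0
```

Emit:
drive_tool:
  deltas:
    - [0, 0, 0, -2.8]
    - [0, 0, 0.045, 0]
    - [0, 0, 0.045, 0]
    - [0, 0, 0, 0]

```text
time_s: 10.35
tcp_pos: [0.655, 0.0156, 0.2083]
ee_rot: [-3.139, -0.078, 0.022]
force: [-0.4, 0.1, 0.0]
gripper_width: 0.0798
gripper_force: 0.0
```

Emit:
drive_tool:
  deltas:
    - [0, 0, 0, 0]
    - [0, 0, 0, 0]
    - [0, 0, 0, 0]
    - [0, 0, 0, 0]
  gripper: 0.03

```text
time_s: 10.85
tcp_pos: [0.659, 0.0154, 0.2171]
ee_rot: [3.141, 0.078, 0.004]
force: [0.1, -0.2, 2.9]
gripper_width: 0.0462
gripper_force: 30.0
```

Run:
```python
from h import *
st=get_state(); print(st["tcp_pos"],heading(st),st["gripper_width"],st["gripper_force"])
im=capture("wrist"); cv2.imwrite("pics/w5.png",im)
im=capture("top"); cv2.imwrite("pics/top5.png",im)
for q in ["board0","magazine"]: print(q,[(np.round(d["extent"]).astype(int).tolist(),round(d["confidence"],2)) for d in recognise("top",q)])
```

```text
[0.65897497 0.01541546 0.21705514] 2.857584091903423 0.04622628670265049 29.988362789154053
board0 [([194, 253, 214, 256], 0.61), ([348, 159, 367, 171], 0.55), ([308, 158, 334, 174], 0.54), ([278, 164, 297, 172], 0.54)]
magazine [([347, 203, 375, 253], 0.72), ([417, 234, 474, 270], 0.34)]
```

Emit:
drive_tool:
  deltas:
    - [0, 0, -0.011, 0]
    - [0, 0, -0.011, 0]
    - [-0.03, 0, 0, 0]
    - [-0.03, 0, 0, 0]
    - [0, 0, 0, 2.8]

```text
time_s: 11.68
tcp_pos: [0.5968, 0.0123, 0.2382]
ee_rot: [3.141, -0.001, -0.001]
force: [0.6, -0.5, -1.2]
gripper_width: 0.0457
gripper_force: 30.0
```

Emit:
drive_tool:
  deltas:
    - [-0.027, -0.0476, 0, 0]
    - [-0.027, -0.0476, 0, 0]
    - [-0.027, -0.0476, 0, 0]
    - [-0.027, -0.0476, 0, 0]
    - [-0.027, -0.0476, 0, 0]

```text
time_s: 12.3
tcp_pos: [0.4622, 0.2515, 0.2378]
ee_rot: [3.142, 0.001, 0.0]
force: [1.0, 1.4, -1.1]
gripper_width: 0.046
gripper_force: 30.0
```

Emit:
drive_tool:
  deltas:
    - [0, 0, 0, 0]
    - [0, 0, 0.045, 0]
    - [0, 0, 0.045, 0]
    - [0, 0, 0, 0]
    - [0, 0, 0, 0]

```text
time_s: 12.92
tcp_pos: [0.4646, 0.25, 0.1494]
ee_rot: [-3.141, 0.0, -0.004]
force: [0.2, 0.1, -0.5]
gripper_width: 0.0457
gripper_force: 30.0
```

Run:
```python
from h import *
st=get_state(); print(st["tcp_pos"],heading(st),st["gripper_width"],st["force"])
im=capture("wrist"); cv2.imwrite("pics/w6.png",im)
K,W=cam("wrist",st); b,g,r=[im[...,i].astype(int) for i in range(3)]
m=(g>r+25)&(g>b+15)
for v in range(200,262,6):
    u=np.where(m[v,230:340])[0]+230
    print(v,len(u),u.min() if len(u) else 0,u.max() if len(u) else 0)
t=st["tcp_pos"]; print([np.round(proj(K,W,[t[0]+.004,t[1]+s*.023,t[2]-.076])) for s in (1,-1)], [np.round(proj(K,W,[x,.25,.012])) for x in (.525,.495,.465,.435)])
```

```text
[0.46461675 0.24998168 0.14936302] -0.0007294058644673538 0.045676672930859516 [ 0.2124909   0.11224185 -0.51161047]
200 0 0 0
206 0 0 0
212 0 0 0
218 0 0 0
224 57 256 312
230 60 255 314
236 56 253 315
242 54 252 317
248 70 250 319
254 43 263 305
260 42 264 305
[array([258., 217.]), array([313., 218.])] [array([285., 144.]), array([285., 175.]), array([285., 204.]), array([285., 232.])]
```

View pics/w6.png

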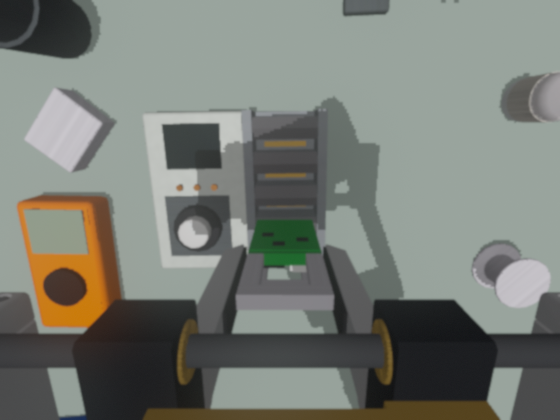

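Emit:
drive_tool:
  deltas:
    - [0, 0, 0.03, 0]
    - [0, 0, 0.025, 0]
    - [0, 0, 0.004, 0]
    - [0, 0, 0.002, 0]
    - [0, 0, 0, 0]

```text
time_s: 13.6
tcp_pos: [0.4655, 0.2507, 0.089]
ee_rot: [-3.14, -0.001, -0.009]
force: [3.7, 0.1, 1.1]
gripper_width: 0.0458
gripper_force: 30.0
```

Emit:
drive_tool:
  deltas:
    - [0, 0, 0.002, 0]
    - [0, 0, 0, 0]

```text
time_s: 13.85
tcp_pos: [0.4655, 0.2508, 0.0881]
ee_rot: [-3.14, -0.002, -0.01]
force: [1.4, -0.3, 8.5]
gripper_width: 0.0457
gripper_force: 30.0
```

Emit:
drive_tool:
  deltas:
    - [0, 0, 0.001, 0]
    - [0, 0, 0, 0]

```text
time_s: 14.1
tcp_pos: [0.4656, 0.2507, 0.0881]
ee_rot: [-3.14, -0.001, -0.011]
force: [0.8, -2.3, 11.1]
gripper_width: 0.0461
gripper_force: 30.0
```

Emit:
drive_tool:
  deltas:
    - [0, 0, 0, 0]
    - [0, 0, 0, 0]
    - [0, 0, -0.055, 0]
    - [0, 0, -0.055, 0]
    - [0.0285, 0.047, -0.02, 0]
  gripper: 0.08

```text
time_s: 14.72
tcp_pos: [0.4917, 0.2058, 0.2174]
ee_rot: [-3.138, -0.012, -0.007]
force: [1.1, 1.2, -0.1]
gripper_width: 0.08
gripper_force: 0.0
```

Emit:
drive_tool:
  deltas:
    - [0.0285, 0.047, -0.02, 0]
    - [0.0285, 0.047, -0.02, 0]
    - [0.0285, 0.047, -0.02, 0]
    - [0.0285, 0.047, -0.02, 0]
    - [0.0285, 0.047, -0.012, 0]

```text
time_s: 15.35
tcp_pos: [0.6349, -0.0328, 0.3058]
ee_rot: [-3.141, -0.002, 0.001]
force: [0.4, 1.2, -0.6]
gripper_width: 0.0798
gripper_force: 0.0
```

Emit:
drive_tool:
  deltas:
    - [0.0285, 0.048, 0, 0]
    - [0, 0, 0, -2.8]
    - [0, 0, 0.045, 0]
    - [0, 0, 0.045, 0]
    - [0, 0, 0, 0]

```text
time_s: 15.98
tcp_pos: [0.6597, -0.0787, 0.2082]
ee_rot: [-3.137, -0.078, 0.022]
force: [-0.6, 0.1, 0.2]
gripper_width: 0.0801
gripper_force: 0.0
```

Emit:
drive_tool:
  deltas:
    - [0, 0, 0, 0]
    - [0, 0, 0, 0]
    - [0, 0, 0, 0]
    - [0, 0, 0, 0]
  gripper: 0.03

```text
time_s: 16.48
tcp_pos: [0.6637, -0.0796, 0.2171]
ee_rot: [3.14, 0.078, 0.004]
force: [-0.7, -0.1, 2.6]
gripper_width: 0.0458
gripper_force: 29.9
```

Emit:
drive_tool:
  deltas:
    - [0, 0, -0.011, 0]
    - [0, 0, -0.011, 0]
    - [-0.03, 0, 0, 0]
    - [-0.03, 0, 0, 0]
    - [0, 0, 0, 2.8]

```text
time_s: 17.1
tcp_pos: [0.6016, -0.0827, 0.2387]
ee_rot: [3.141, -0.001, 0.001]
force: [0.3, -0.3, -2.2]
gripper_width: 0.0458
gripper_force: 29.9
```

Emit:
drive_tool:
  deltas:
    - [-0.0181, -0.0555, 0, 0]
    - [-0.0181, -0.0555, 0, 0]
    - [-0.0181, -0.0555, 0, 0]
    - [-0.0181, -0.0555, 0, 0]
    - [-0.0181, -0.0555, 0, 0]

```text
time_s: 17.73
tcp_pos: [0.5117, 0.1965, 0.2383]
ee_rot: [-3.141, -0.001, -0.002]
force: [0.3, 0.4, -2.6]
gripper_width: 0.0461
gripper_force: 29.9
```

Emit:
drive_tool:
  deltas:
    - [-0.0181, -0.0555, 0, 0]
    - [0, 0, 0, 0]
    - [0, 0, 0.045, 0]
    - [0, 0, 0.045, 0]
    - [0, 0, 0, 0]

```text
time_s: 18.35
tcp_pos: [0.4918, 0.2482, 0.1431]
ee_rot: [3.137, -0.0, -0.014]
force: [-0.4, 0.0, -1.2]
gripper_width: 0.0456
gripper_force: 29.9
```

Emit:
drive_tool:
  deltas:
    - [0, 0, 0.03, 0]
    - [0, 0, 0.025, 0]
    - [0, 0, 0.004, 0]
    - [0, 0, 0.002, 0]
    - [0, 0, 0, 0]

```text
time_s: 18.98
tcp_pos: [0.497, 0.2504, 0.0894]
ee_rot: [-3.141, -0.001, -0.011]
force: [5.1, -1.2, 1.8]
gripper_width: 0.0463
gripper_force: 29.9
```

Emit:
drive_tool:
  deltas:
    - [0, 0, 0.002, 0]
    - [0, 0, 0, 0]

```text
time_s: 19.23
tcp_pos: [0.497, 0.2506, 0.0882]
ee_rot: [-3.14, -0.001, -0.012]
force: [3.9, -1.0, 5.0]
gripper_width: 0.046
gripper_force: 29.9
```

Emit:
drive_tool:
  deltas:
    - [0, 0, 0.001, 0]
    - [0, 0, 0, 0]

```text
time_s: 19.48
tcp_pos: [0.4971, 0.2506, 0.0882]
ee_rot: [-3.14, -0.001, -0.013]
force: [3.3, -1.9, 8.0]
gripper_width: 0.0457
gripper_force: 29.9
```

Emit:
drive_tool:
  deltas:
    - [0, 0, 0, 0]
    - [0, 0, 0, 0]
    - [0, 0, -0.055, 0]
    - [0, 0, -0.055, 0]
    - [0.0216, 0.053, -0.02, 0]
  gripper: 0.08

```text
time_s: 20.1
tcp_pos: [0.5158, 0.2002, 0.2175]
ee_rot: [-3.138, -0.012, -0.007]
force: [1.4, -0.3, -0.8]
gripper_width: 0.0801
gripper_force: 0.0
```

Emit:
drive_tool:
  deltas:
    - [0.0216, 0.053, -0.02, 0]
    - [0.0216, 0.053, -0.02, 0]
    - [0.0216, 0.053, -0.02, 0]
    - [0.0216, 0.053, -0.02, 0]
    - [0.0216, 0.053, -0.012, 0]

```text
time_s: 20.72
tcp_pos: [0.6242, -0.0687, 0.306]
ee_rot: [-3.141, -0.002, 0.001]
force: [0.0, 0.9, 0.5]
gripper_width: 0.08
gripper_force: 0.0
```

Emit:
drive_tool:
  deltas:
    - [0.0216, 0.053, 0, 0]
    - [0.0216, 0.054, 0, -2.8]
    - [0, 0, 0.045, 0]
    - [0, 0, 0.045, 0]
    - [0, 0, 0, 0]

```text
time_s: 21.35
tcp_pos: [0.6642, -0.1732, 0.208]
ee_rot: [-3.135, -0.078, 0.022]
force: [-0.0, -0.4, 0.3]
gripper_width: 0.0802
gripper_force: 0.0
```

Emit:
drive_tool:
  deltas:
    - [0, 0, 0, 0]
    - [0, 0, 0, 0]
    - [0, 0, 0, 0]
    - [0, 0, 0, 0]
  gripper: 0.03

```text
time_s: 21.85
tcp_pos: [0.668, -0.1749, 0.2173]
ee_rot: [3.139, 0.078, 0.005]
force: [-0.2, -0.9, 3.6]
gripper_width: 0.0455
gripper_force: 29.9
```

Emit:
drive_tool:
  deltas:
    - [0, 0, -0.011, 0]
    - [0, 0, -0.011, 0]
    - [-0.03, 0, 0, 0]
    - [-0.03, 0, 0, 0]
    - [0, 0, 0, 2.8]

```text
time_s: 22.48
tcp_pos: [0.606, -0.1777, 0.2387]
ee_rot: [3.141, -0.002, 0.0]
force: [0.7, 0.0, -1.5]
gripper_width: 0.0458
gripper_force: 30.0
```

Emit:
drive_tool:
  deltas:
    - [-0.0101, -0.0535, 0, 0]
    - [-0.0101, -0.0535, 0, 0]
    - [-0.0101, -0.0535, 0, 0]
    - [-0.0101, -0.0535, 0, 0]
    - [-0.0101, -0.0535, 0, 0]

```text
time_s: 23.1
tcp_pos: [0.5563, 0.0916, 0.2383]
ee_rot: [-3.141, -0.001, -0.002]
force: [0.9, 0.3, -1.6]
gripper_width: 0.046
gripper_force: 30.0
```

Emit:
drive_tool:
  deltas:
    - [-0.0101, -0.0535, 0, 0]
    - [-0.0101, -0.0535, 0, 0]
    - [-0.0101, -0.0535, 0, 0]
    - [0, 0, 0, 0]
    - [0, 0, 0.045, 0]

```text
time_s: 23.72
tcp_pos: [0.5291, 0.2516, 0.1974]
ee_rot: [-3.139, -0.003, -0.017]
force: [0.3, 0.4, -1.9]
gripper_width: 0.0455
gripper_force: 30.0
```

Emit:
drive_tool:
  deltas:
    - [0, 0, 0.045, 0]
    - [0, 0, 0, 0]
    - [0, 0, 0.03, 0]
    - [0, 0, 0.025, 0]
    - [0, 0, 0, 0]

```text
time_s: 24.35
tcp_pos: [0.5273, 0.2498, 0.0934]
ee_rot: [3.141, 0.0, 0.002]
force: [0.7, 0.1, -2.1]
gripper_width: 0.0457
gripper_force: 30.0
```

Emit:
drive_tool:
  deltas:
    - [0, 0, 0.004, 0]
    - [0, 0, 0.002, 0]
    - [0, 0, 0.002, 0]
    - [0, 0, 0, 0]

```text
time_s: 24.85
tcp_pos: [0.5273, 0.2506, 0.0876]
ee_rot: [-3.141, -0.002, -0.005]
force: [-2.1, -0.3, 6.5]
gripper_width: 0.0461
gripper_force: 30.0
```

Emit:
drive_tool:
  deltas:
    - [0, 0, 0.001, 0]
    - [0, 0, 0, 0]

```text
time_s: 25.1
tcp_pos: [0.5273, 0.2506, 0.0875]
ee_rot: [-3.141, -0.002, -0.006]
force: [-1.8, -1.1, 9.3]
gripper_width: 0.0459
gripper_force: 30.0
```

Emit:
drive_tool:
  deltas:
    - [0, 0, 0, 0]
    - [0, 0, 0, 0]
    - [0, 0, -0.055, 0]
    - [0, 0, -0.055, 0]
    - [0, 0, -0.055, 0]
  gripper: 0.08

```text
time_s: 25.72
tcp_pos: [0.526, 0.2503, 0.2496]
ee_rot: [3.141, 0.002, -0.001]
force: [0.5, 0.9, -0.7]
gripper_width: 0.0799
gripper_force: 0.0
```

Emit:
drive_tool:
  deltas:
    - [-0.0405, -0.0428, 0, 0]
    - [-0.0405, -0.0427, 0, 0]
    - [0, 0, 0, -10]
    - [0, 0, 0, -10]
    - [0, 0, 0, -10]
  gripper: 0.0

```text
time_s: 26.35
tcp_pos: [0.4449, 0.3361, 0.248]
ee_rot: [3.031, 0.824, -0.001]
force: [-0.2, -0.4, -0.0]
gripper_width: 0.0331
gripper_force: 0.0
```

Emit:
drive_tool:
  deltas:
    - [0, 0, 0, -10]
    - [0, 0, 0, -10]
    - [0, 0, 0, -10]
    - [0, 0, 0, -10]
    - [0, 0, 0, -10]

```text
time_s: 26.98
tcp_pos: [0.4451, 0.3358, 0.2479]
ee_rot: [-2.4, -2.027, 0.001]
force: [-0.5, 0.4, 0.2]
gripper_width: 0.0008
gripper_force: 0.0
```

Emit:
drive_tool:
  deltas:
    - [0, 0, 0, -10]
    - [0, 0, 0, 0]
    - [0, 0, 0, 0]

```text
time_s: 27.35
tcp_pos: [0.4452, 0.3358, 0.2482]
ee_rot: [-2.223, -2.22, 0.001]
force: [-0.6, -0.4, 0.8]
gripper_width: 0.0003
gripper_force: 0.0
```

Run:
```python
from h import *
st=get_state(); print(st["tcp_pos"],heading(st),st["gripper_width"],st["force"])
K,W=cam("wrist",st)
im=capture("wrist"); cv2.imwrite("pics/w7.png",im)
im2=capture("top")
c=cv2.resize(im2[190:280,150:250],None,fx=4,fy=4,interpolation=cv2.INTER_CUBIC)
cv2.imwrite("pics/w7c.png",np.hstack([im[:360,:400],c]))
for q in ["start","start_top"]: print(q,[(np.round(d["extent"]).astype(int).tolist(),round(d["confidence"],2)) for d in recognise("wrist",q)])
print([np.round(proj(K,W,[.446,.3355,z])) for z in (.036,.045,.055)])
```

```text
[0.44517046 0.33581438 0.24819325] 89.91622242795177 0.0002809476393547469 [-0.55094673 -0.39283566  0.8327018 ]
start [([277, 185, 298, 208], 0.73)]
start_top []
[array([285., 190.]), array([285., 192.]), array([285., 193.])]
```

View pics/w7c.png

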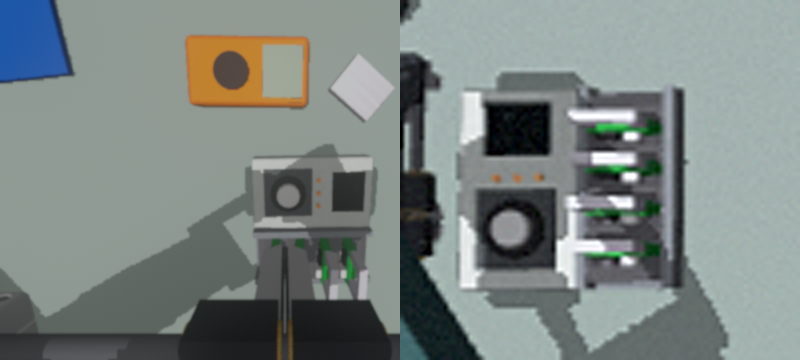

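Emit:
drive_tool:
  deltas:
    - [-0.003, 0.001, 0.057, 0]
    - [0, 0, 0.057, 0]
    - [0, 0, 0.05, 0]
    - [0, 0, 0, 0]
    - [0, 0, 0, 0]

```text
time_s: 28.18
tcp_pos: [0.4475, 0.3336, 0.0867]
ee_rot: [2.22, 2.222, 0.005]
force: [0.5, -0.3, 1.2]
gripper_width: 0.0005
gripper_force: 0.0
```

Emit:
drive_tool:
  deltas:
    - [0, 0, 0.008, 0]
    - [0, 0, 0.006, 0]
    - [0, 0, 0, 0]

```text
time_s: 28.55
tcp_pos: [0.4461, 0.3328, 0.0704]
ee_rot: [2.22, 2.222, -0.0]
force: [0.1, 0.1, 0.7]
gripper_width: 0.0005
gripper_force: 0.0
```

Emit:
drive_tool:
  deltas:
    - [0, 0, 0.006, 0]
    - [0, 0, 0, 0]

```text
time_s: 28.8
tcp_pos: [0.4459, 0.3326, 0.0638]
ee_rot: [-2.22, -2.222, 0.002]
force: [0.7, 0.3, 0.1]
gripper_width: 0.0004
gripper_force: 0.0
```

Emit:
drive_tool:
  deltas:
    - [0, 0, 0.006, 0]
    - [0, 0, 0, 0]

```text
time_s: 29.05
tcp_pos: [0.4465, 0.3329, 0.0584]
ee_rot: [2.22, 2.222, 0.001]
force: [0.7, -0.0, 2.1]
gripper_width: 0.0005
gripper_force: 0.8
```

Emit:
drive_tool:
  deltas:
    - [0, 0, 0.003, 0]
    - [0, 0, 0.003, 0]
    - [0, 0, 0, 0]

```text
time_s: 29.42
tcp_pos: [0.4465, 0.333, 0.0527]
ee_rot: [2.22, 2.222, 0.001]
force: [0.0, 0.1, 4.2]
gripper_width: 0.0006
gripper_force: 1.8
```

Emit:
drive_tool:
  deltas:
    - [0, 0, 0.002, 0]
    - [0, 0, 0.002, 0]
    - [0, 0, 0, 0]

```text
time_s: 29.8
tcp_pos: [0.4466, 0.3331, 0.052]
ee_rot: [2.22, 2.222, 0.002]
force: [-4.8, -3.0, 16.4]
gripper_width: 0.0006
gripper_force: 8.1
```

Emit:
drive_tool:
  deltas:
    - [0, 0, -0.01, 0]
    - [0, 0, -0.04, 0]
    - [0, 0, -0.05, 0]
    - [0, 0, -0.05, 0]
    - [0, 0, -0.05, 0]

```text
time_s: 30.42
tcp_pos: [0.4457, 0.3325, 0.249]
ee_rot: [-2.22, -2.222, 0.003]
force: [0.5, 0.7, -0.8]
gripper_width: 0.0003
gripper_force: 0.0
```

Emit:
drive_tool:
  deltas:
    - [0, 0, 0, 10]
    - [0, 0, 0, 10]
    - [0, 0, 0, 10]
    - [0, 0, 0, 10]
    - [0, 0, 0, 10]
  gripper: 0.08

```text
time_s: 31.05
tcp_pos: [0.4459, 0.3326, 0.2473]
ee_rot: [2.954, 1.067, -0.003]
force: [0.9, -0.2, 0.5]
gripper_width: 0.0469
gripper_force: 0.0
```

Emit:
drive_tool:
  deltas:
    - [0, 0, 0, 10]
    - [0, 0, 0, 10]
    - [0, 0, 0, 10]
    - [0, 0, 0, 10]
    - [0, 0, 0, 0]

```text
time_s: 31.68
tcp_pos: [0.4459, 0.3327, 0.2474]
ee_rot: [3.141, 0.005, -0.003]
force: [-0.5, -0.2, 0.2]
gripper_width: 0.0799
gripper_force: 0.0
```

Emit:
drive_tool:
  deltas:
    - [0, 0, 0, 0]
    - [0, 0, 0, 0]

```text
time_s: 31.92
tcp_pos: [0.4462, 0.3328, 0.2482]
ee_rot: [3.141, 0.004, -0.001]
force: [1.2, -0.1, 0.2]
gripper_width: 0.0797
gripper_force: 0.0
```

Run:
```python
from h import *
st=get_state(); print(st["tcp_pos"],heading(st),st["gripper_width"],st["force"])
im=capture("top"); cv2.imwrite("pics/top8.png",im)
K,W=cam("top")
for q in ["magazine","board0","spool","flux"]: print(q,[(np.round(d["extent"]).astype(int).tolist(),round(d["confidence"],2)) for d in recognise("top",q)])
d=im.max(2)<60; d[:, :330]=0; d[:,400:]=0; d[:190]=0; d[275:]=0
n,l,s,c=cv2.connectedComponentsWithStats(d.astype(np.uint8)); i=1+np.argmax(s[1:,4]); print(s[i],c[i],cv2.minAreaRect(np.argwhere(l==i)[:,::-1].astype(np.float32)))
```

```text
[0.44617048 0.33281316 0.24822635] 0.13010289355786672 0.07972692853688104 [ 1.17320113 -0.05538459  0.18071671]
magazine [([336, 192, 366, 244], 0.85), ([121, 260, 146, 284], 0.51), ([193, 219, 214, 225], 0.38)]
board0 [([192, 238, 215, 243], 0.57), ([194, 219, 212, 226], 0.43), ([192, 253, 210, 257], 0.42)]
spool [([132, 206, 153, 227], 0.55), ([277, 257, 295, 277], 0.49)]
flux [([278, 200, 289, 215], 0.66)]
[ 338  192   27   52 1119] [351.22698838 218.04736372] ((351.192626953125, 217.41830444335938), (23.391857147216797, 50.33927917480469), 3.5763344764709473)
```

Emit:
drive_tool:
  deltas:
    - [0, 0, 0, -10]
    - [0, 0, 0, -10]
    - [0, 0, 0, -10]
    - [0, 0, 0, -10]
    - [0, 0, 0, -10]

```text
time_s: 32.8
tcp_pos: [0.4463, 0.3328, 0.2485]
ee_rot: [2.843, 1.338, 0.0]
force: [0.2, -0.1, -0.9]
gripper_width: 0.0799
gripper_force: 0.0
```

Emit:
drive_tool:
  deltas:
    - [0, 0, 0, -10]
    - [0, 0, 0, -10]
    - [0, 0, 0, -10]
    - [0, 0, 0, -10]
    - [0, 0, 0, -10]

```text
time_s: 33.42
tcp_pos: [0.4462, 0.3328, 0.2485]
ee_rot: [2.011, 2.414, 0.0]
force: [1.0, 0.3, 0.4]
gripper_width: 0.0797
gripper_force: 0.0
```

Emit:
drive_tool:
  deltas:
    - [0, 0, 0, -10]
    - [0, 0, 0, -10]
    - [0, 0, 0, -10]
    - [0, 0, 0, -10]
    - [0, 0, 0, -10]

```text
time_s: 34.05
tcp_pos: [0.4462, 0.3328, 0.2485]
ee_rot: [0.802, 3.037, -0.0]
force: [0.7, -0.2, 0.5]
gripper_width: 0.08
gripper_force: 0.0
```

Emit:
drive_tool:
  deltas:
    - [0, 0, 0, -10]
    - [0, 0, 0, -10]
    - [0, 0, 0, -10]
    - [-0.04, -0.041, 0, 0]
    - [-0.04, -0.0415, 0, 0]

```text
time_s: 34.67
tcp_pos: [0.5269, 0.2501, 0.2487]
ee_rot: [-0.006, 3.141, 0.0]
force: [0.7, 0.2, -0.3]
gripper_width: 0.0799
gripper_force: 0.0
```

Emit:
drive_tool:
  deltas:
    - [0, 0, 0, 0]
    - [0, 0, 0, 0]

```text
time_s: 34.92
tcp_pos: [0.5261, 0.2505, 0.2484]
ee_rot: [0.001, -3.141, -0.001]
force: [0.4, -0.5, -0.1]
gripper_width: 0.08
gripper_force: 0.0
```

Emit:
drive_tool:
  deltas:
    - [0, 0, 0.055, 0]
    - [0, 0, 0.055, 0]
    - [0, 0, 0.053, 0]
    - [0, 0, 0, 0]
    - [0, 0, 0, 0]

```text
time_s: 35.55
tcp_pos: [0.5271, 0.2517, 0.0881]
ee_rot: [-0.004, 3.138, 0.002]
force: [-0.1, 0.0, 1.1]
gripper_width: 0.08
gripper_force: 0.0
```

Emit:
drive_tool:
  deltas:
    - [0, 0, 0, 0]
    - [0, 0, 0, 0]
    - [0, 0, 0, 0]
    - [0, 0, 0, 0]
  gripper: 0.03

```text
time_s: 36.05
tcp_pos: [0.5266, 0.2504, 0.086]
ee_rot: [-0.001, 3.141, 0.0]
force: [0.9, -0.1, 0.9]
gripper_width: 0.046
gripper_force: 30.0
```

Emit:
drive_tool:
  deltas:
    - [0, 0, -0.03, 0]
    - [0, 0, -0.045, 0]
    - [0, 0, -0.045, 0]
    - [0, 0, -0.035, 0]
    - [0.009, -0.054, 0, 0]

```text
time_s: 36.67
tcp_pos: [0.5189, 0.1984, 0.2436]
ee_rot: [-0.009, 3.135, 0.004]
force: [0.9, -0.8, -2.7]
gripper_width: 0.0457
gripper_force: 30.0
```

Emit:
drive_tool:
  deltas:
    - [0.009, -0.054, 0, 0]
    - [0.009, -0.054, 0, 0]
    - [0.009, -0.054, 0, 0]
    - [0.009, -0.054, 0, 0]
    - [0.009, -0.054, 0, 0]

```text
time_s: 37.3
tcp_pos: [0.4718, -0.0753, 0.2399]
ee_rot: [0.001, -3.141, -0.0]
force: [0.9, 0.0, -1.9]
gripper_width: 0.0456
gripper_force: 30.0
```

Emit:
drive_tool:
  deltas:
    - [0.009, -0.054, 0, 0]
    - [0.009, -0.053, 0, 0]
    - [0, 0, 0, 0]
    - [0, 0, 0, 0]

```text
time_s: 37.8
tcp_pos: [0.4545, -0.1804, 0.24]
ee_rot: [0.0, -3.141, -0.002]
force: [0.4, 1.2, -2.0]
gripper_width: 0.0457
gripper_force: 30.0
```

Run:
```python
from h import *
st=get_state(); print(st["tcp_pos"],heading(st),st["gripper_width"],st["force"],st["time_s"])
np.save("w9.npy",np.r_[st["tcp_pos"],st["ee_rot"]])
im=capture("wrist"); cv2.imwrite("pics/w9.png",im)
b=cv2.convertScaleAbs(im,alpha=1.8); cv2.imwrite("pics/w9b.png",b)
capture("top"); print([(np.round(d["extent"]).astype(int).tolist(),round(d["confidence"],2)) for d in recognise("top","magazine")])
```

```text
[ 0.45447236 -0.18038464  0.23995877] -179.98396162912596 0.04574165829506254 [ 0.35469758  1.23575029 -2.00063013] 37.8
[([193, 228, 218, 239], 0.36), ([119, 239, 148, 286], 0.16)]
```

View pics/w9b.png

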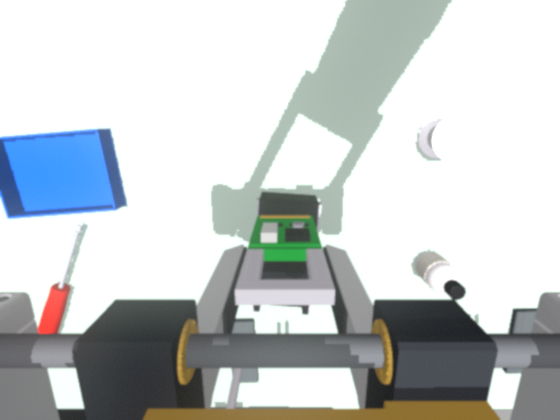

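The view is up = −x. The spool is at (440,140) and the flux bottle at (440,270), and the magazine is hidden behind the held board except its −x end near (288,205). I'll step to +x to see it.

Emit:
drive_tool:
  deltas:
    - [-0.05, 0, 0, 0]
    - [-0.05, 0, 0, 0]
    - [-0.025, 0, 0, 0]
    - [0, 0, 0, 0]
    - [0, 0, 0, 0]

```text
time_s: 38.58
tcp_pos: [0.5793, -0.1796, 0.2405]
ee_rot: [0.004, -3.141, 0.0]
force: [-0.1, 0.4, -2.4]
gripper_width: 0.0456
gripper_force: 30.0
```

Run:
```python
from h import *
st=get_state(); print(st["tcp_pos"],heading(st),st["gripper_width"])
np.save("w10.npy",np.r_[st["tcp_pos"],st["ee_rot"]])
im=capture("wrist"); cv2.imwrite("pics/w10.png",im)
c=cv2.resize(cv2.convertScaleAbs(im[80:260,200:380],alpha=2.2),None,fx=3.3,fy=3.3,interpolation=cv2.INTER_CUBIC); cv2.imwrite("pics/w10b.png",c)
print([(np.round(d["extent"]).astype(int).tolist(),round(d["confidence"],2)) for d in recognise("wrist","magazine")])
```

```text
[ 0.57929201 -0.1796342   0.24049485] -179.87198833837473 0.04563530915795648
[([246, 89, 324, 219], 0.87)]
```

View pics/w10b.png

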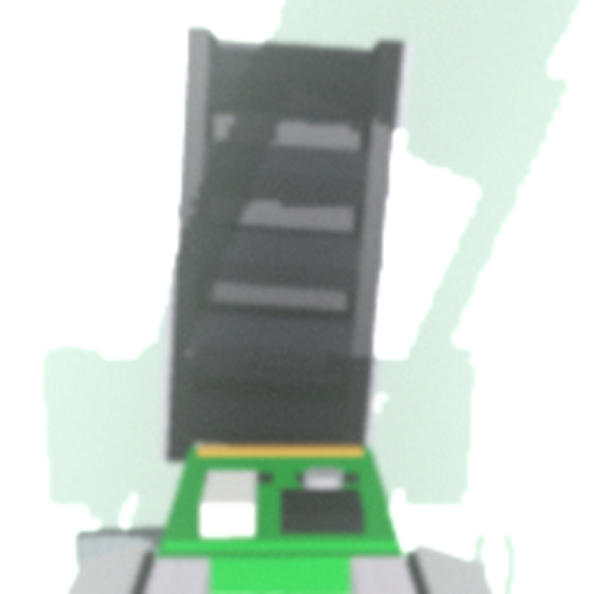

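Run:
```python
from h import *
a=np.load("w10.npy"); st=dict(tcp_pos=a[:3],ee_rot=a[3:]); K,W=cam("wrist",st)
g=lambda u,v,z:np.round(unproj(K,W,(u/3.3+200,v/3.3+80),z),4)
print("strips A",g(215,127,.012),g(360,138,.012),"B R",g(353,220,.012),"C",g(213,293,.012),g(347,300,.012))
print("walls L",g(190,30,.05),g(165,460,.05),"R",g(405,42,.05),g(370,450,.05))
print("board bottom", g(197,450,.164),g(365,450,.164))
# fit: model prediction
def pr(c,yaw):
    M=R.from_euler('z',yaw,degrees=True).as_matrix()
    f=lambda x,y,z:np.round((proj(K,W,np.r_[c,0]+M@[x,y,z])-[200,80])*3.3).astype(int).tolist()
    print(c,yaw,"top corners",f(-.075,-.036,.05),f(-.075,.036,.05),f(.075,-.036,.05),f(.075,.036,.05),"slots",[f(x,0,.012) for x in(-.045,-.015,.015,.045)], "C ends",f(.015,-.028,.012),f(.015,.028,.012))
for c in [(.535,-.181),(.535,-.178)]:
  for y in (-2,-4): pr(c,y)
```

```text
strips A [ 0.4949 -0.2024  0.012 ] [ 0.4987 -0.1486  0.012 ] B R [ 0.5286 -0.1506  0.012 ] C [ 0.5563 -0.2041  0.012 ] [ 0.5589 -0.1523  0.012 ]
walls L [ 0.4649 -0.208   0.05  ] [ 0.6123 -0.2202  0.05  ] R [ 0.4684 -0.1374  0.05  ] [ 0.6083 -0.1453  0.05  ]
board bottom [ 0.5752 -0.1994  0.164 ] [ 0.5751 -0.157   0.164 ]
(0.535, -0.181) -2 top corners [170, 10] [390, 19] [166, 451] [363, 458] slots [[277, 113], [274, 197], [271, 277], [269, 353]] C ends [199, 274] [344, 279]
(0.535, -0.181) -4 top corners [178, 6] [398, 23] [159, 447] [356, 461] slots [[281, 114], [276, 197], [270, 277], [265, 353]] C ends [197, 271] [343, 282]
(0.535, -0.178) -2 top corners [179, 10] [400, 19] [175, 451] [372, 458] slots [[285, 113], [282, 197], [279, 277], [276, 353]] C ends [206, 274] [352, 279]
(0.535, -0.178) -4 top corners [188, 6] [407, 23] [168, 447] [364, 461] slots [[289, 114], [284, 197], [278, 277], [272, 353]] C ends [205, 271] [350, 282]
```

Magazine view: the slot floors sit at crop (287,133), (~283,218) and (280,297), and the board's lower edge is at row 450. That puts the magazine centre at about (0.5415, −0.178) with yaw about −3°.

Emit:
drive_tool:
  deltas:
    - [-0.0068, -0.001, 0, 2.5]
    - [0, 0, 0.045, 0]
    - [0, 0, 0.045, 0]
    - [0, 0, 0, 0]
    - [0, 0, 0, 0]

```text
time_s: 39.3
tcp_pos: [0.5871, -0.182, 0.153]
ee_rot: [0.068, 3.138, -0.002]
force: [0.1, 0.3, -1.9]
gripper_width: 0.046
gripper_force: 30.0
```

Emit:
drive_tool:
  deltas:
    - [0, 0, 0.02, 0]
    - [0, 0, 0.02, 0]
    - [0, 0, 0.015, 0]
    - [0, 0, 0, 0]
    - [0, 0, 0, 0]

```text
time_s: 39.92
tcp_pos: [0.5876, -0.1819, 0.097]
ee_rot: [0.067, 3.138, -0.002]
force: [0.4, -0.0, -1.5]
gripper_width: 0.0459
gripper_force: 30.0
```

Emit:
drive_tool:
  deltas:
    - [0, 0, 0.004, 0]
    - [0, 0, 0.002, 0]
    - [0, 0, 0, 0]

```text
time_s: 40.3
tcp_pos: [0.5866, -0.1815, 0.0892]
ee_rot: [-0.067, -3.141, -0.0]
force: [0.2, 0.5, -1.6]
gripper_width: 0.0458
gripper_force: 30.0
```

Emit:
drive_tool:
  deltas:
    - [0, 0, 0.002, 0]
    - [0, 0, 0, 0]

```text
time_s: 40.55
tcp_pos: [0.5865, -0.1815, 0.0873]
ee_rot: [-0.067, -3.141, -0.0]
force: [0.7, 0.5, -1.3]
gripper_width: 0.0457
gripper_force: 30.0
```

Emit:
drive_tool:
  deltas:
    - [0, 0, 0.002, 0]
    - [0, 0, 0, 0]

```text
time_s: 40.8
tcp_pos: [0.5865, -0.1815, 0.0853]
ee_rot: [0.067, 3.141, -0.0]
force: [0.2, -0.2, -2.4]
gripper_width: 0.0457
gripper_force: 30.0
```

Emit:
drive_tool:
  deltas:
    - [0, 0, 0.001, 0]
    - [0, 0, 0, 0]

```text
time_s: 41.05
tcp_pos: [0.5866, -0.1816, 0.0852]
ee_rot: [0.067, 3.14, -0.0]
force: [-0.5, 0.5, 2.4]
gripper_width: 0.0457
gripper_force: 30.0
```

Emit:
drive_tool:
  deltas:
    - [0, 0, 0.001, 0]
    - [0, 0, 0, 0]

```text
time_s: 41.3
tcp_pos: [0.5867, -0.1816, 0.0852]
ee_rot: [0.067, 3.14, -0.001]
force: [-2.1, 0.9, 5.1]
gripper_width: 0.0459
gripper_force: 30.0
```

Run:
```python
from h import *
st=get_state(); print(st["tcp_pos"],heading(st),st["gripper_width"])
np.save("w11.npy",np.r_[st["tcp_pos"],st["ee_rot"]])
im=capture("wrist"); cv2.imwrite("pics/w11.png",cv2.convertScaleAbs(im,alpha=1.8))
```

```text
[ 0.58666908 -0.18159744  0.08520497] 177.5536968187905 0.045896220220607686
```

View pics/w11.png

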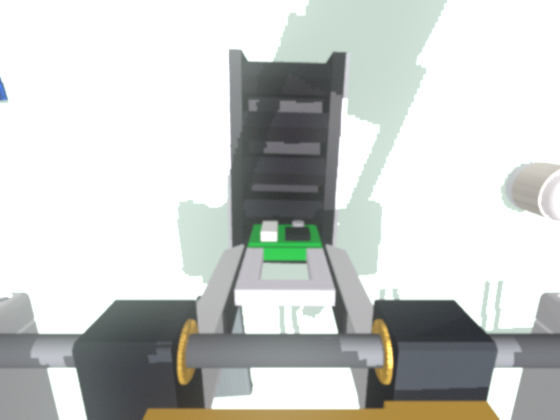

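Run:
```python
from h import *
a=np.load("w11.npy"); st=dict(tcp_pos=a[:3],ee_rot=a[3:]); K,W=cam("wrist",st)
g=lambda u,v,z:np.round(unproj(K,W,(u,v),z),4)
print([g(u,v,.012) for u,v in [(285,105.5),(285,147),(285,188)]], g(247,147,.012),g(322,147,.012))
```

```text
[array([ 0.4953, -0.1764,  0.012 ]), array([ 0.5258, -0.1777,  0.012 ]), array([ 0.558 , -0.1791,  0.012 ])] [ 0.5245 -0.2071  0.012 ] [ 0.527  -0.1491  0.012 ]
```

Emit:
drive_tool:
  deltas:
    - [0, 0, 0, 0]
    - [0, 0, 0, 0]
    - [0, 0, -0.055, 0]
    - [0, 0, -0.055, 0]
    - [0, 0, -0.055, 0]
  gripper: 0.08

```text
time_s: 41.98
tcp_pos: [0.5864, -0.1815, 0.2495]
ee_rot: [-0.067, -3.14, -0.0]
force: [0.4, -0.1, 0.4]
gripper_width: 0.0798
gripper_force: 0.0
```

Emit:
drive_tool:
  deltas:
    - [0, 0, 0, -2.5]
    - [0.0112, 0.054, 0, 0]
    - [0.0112, 0.054, 0, 0]
    - [0.0112, 0.054, 0, 0]
    - [0.0112, 0.054, 0, 0]

```text
time_s: 42.6
tcp_pos: [0.541, 0.0359, 0.248]
ee_rot: [0.001, -3.142, -0.0]
force: [-0.0, 0.1, -0.0]
gripper_width: 0.0802
gripper_force: 0.0
```

Emit:
drive_tool:
  deltas:
    - [0.0112, 0.054, 0, 0]
    - [0.0112, 0.054, 0, 0]
    - [0.0112, 0.054, 0, 0]
    - [0.0112, 0.054, 0, 0]
    - [0, 0, 0, 0]

```text
time_s: 43.22
tcp_pos: [0.4953, 0.2536, 0.2477]
ee_rot: [0.011, -3.141, -0.001]
force: [-0.7, 0.4, -1.1]
gripper_width: 0.0798
gripper_force: 0.0
```

Emit:
drive_tool:
  deltas:
    - [0, 0, 0, 0]
    - [0, 0, 0.055, 0]
    - [0, 0, 0.055, 0]
    - [0, 0, 0.053, 0]
    - [0, 0, 0, 0]

```text
time_s: 43.85
tcp_pos: [0.4933, 0.2472, 0.0802]
ee_rot: [-0.003, -3.131, 0.007]
force: [-0.2, 0.2, 0.1]
gripper_width: 0.0801
gripper_force: 0.0
```

Emit:
drive_tool:
  deltas:
    - [0, 0, 0, 0]
    - [0, 0, 0, 0]
    - [0, 0, 0, 0]
    - [0, 0, 0, 0]
  gripper: 0.03

```text
time_s: 44.35
tcp_pos: [0.4973, 0.2507, 0.087]
ee_rot: [-0.002, 3.139, 0.001]
force: [-0.1, -0.0, 3.7]
gripper_width: 0.0459
gripper_force: 30.0
```

Run:
```python
from h import *
st=get_state(); print(st["tcp_pos"],heading(st),st["gripper_width"],st["gripper_force"])
im=capture("top")
print([(np.round(d["extent"]).astype(int).tolist(),round(d["confidence"],2)) for q in("magazine","board0") for d in recognise("top",q)])
```

```text
[0.49733373 0.25065035 0.08700486] -179.93883658636614 0.04590993121808571 29.952643364667892
[([336, 189, 366, 245], 0.89), ([347, 197, 363, 205], 0.66), ([338, 189, 366, 245], 0.65)]
```

Emit:
drive_tool:
  deltas:
    - [0, 0, -0.03, 0]
    - [0, 0, -0.045, 0]
    - [0, 0, -0.045, 0]
    - [0, 0, -0.035, 0]
    - [-0.0075, -0.0536, 0, 0]

```text
time_s: 45.12
tcp_pos: [0.505, 0.1992, 0.2434]
ee_rot: [-0.011, 3.136, 0.004]
force: [0.7, -0.6, -2.4]
gripper_width: 0.0459
gripper_force: 30.0
```

Emit:
drive_tool:
  deltas:
    - [-0.0075, -0.0536, 0, 0]
    - [-0.0075, -0.0536, 0, 0]
    - [-0.0075, -0.0536, 0, 0]
    - [-0.0075, -0.0536, 0, 0]
    - [-0.0075, -0.0536, 0, 0]

```text
time_s: 45.75
tcp_pos: [0.5413, -0.0726, 0.2391]
ee_rot: [0.002, -3.14, -0.001]
force: [0.3, -0.0, -1.4]
gripper_width: 0.0458
gripper_force: 30.0
```

Emit:
drive_tool:
  deltas:
    - [-0.0075, -0.0536, 0, 0]
    - [-0.0073, -0.0538, 0, 0]
    - [0, 0, 0, 2.8]
    - [0, 0, 0, 0]
    - [0, 0, 0.045, 0]

```text
time_s: 46.38
tcp_pos: [0.5591, -0.179, 0.1992]
ee_rot: [0.072, 3.132, -0.005]
force: [1.0, 0.3, -2.0]
gripper_width: 0.0456
gripper_force: 30.0
```

Emit:
drive_tool:
  deltas:
    - [0, 0, 0.045, 0]
    - [0, 0, 0, 0]
    - [0, 0, 0.02, 0]
    - [0, 0, 0.02, 0]
    - [0, 0, 0.015, 0]

```text
time_s: 47.0
tcp_pos: [0.5582, -0.1787, 0.0979]
ee_rot: [0.073, 3.137, -0.003]
force: [-0.4, 0.4, -2.1]
gripper_width: 0.0455
gripper_force: 30.0
```

Emit:
drive_tool:
  deltas:
    - [0, 0, 0, 0]
    - [0, 0, 0.005, 0]
    - [0, 0, 0.002, 0]
    - [0, 0, 0, 0]

```text
time_s: 47.5
tcp_pos: [0.5568, -0.1786, 0.0886]
ee_rot: [0.075, 3.141, -0.0]
force: [-0.4, 0.2, -1.5]
gripper_width: 0.0455
gripper_force: 30.0
```

Emit:
drive_tool:
  deltas:
    - [0, 0, 0.001, 0]
    - [0, 0, 0, 0]

```text
time_s: 47.75
tcp_pos: [0.5567, -0.1786, 0.0875]
ee_rot: [0.075, 3.141, -0.0]
force: [0.6, -0.2, -2.3]
gripper_width: 0.0461
gripper_force: 30.0
```

Emit:
drive_tool:
  deltas:
    - [0, 0, 0.001, 0]
    - [0, 0, 0, 0]

```text
time_s: 48.0
tcp_pos: [0.5567, -0.1786, 0.0865]
ee_rot: [0.075, 3.141, -0.0]
force: [0.3, -0.1, -1.6]
gripper_width: 0.0457
gripper_force: 30.0
```

Emit:
drive_tool:
  deltas:
    - [0, 0, 0.001, 0]
    - [0, 0, 0.001, 0]
    - [0, 0, 0, 0]

```text
time_s: 48.38
tcp_pos: [0.5569, -0.1786, 0.0864]
ee_rot: [0.075, 3.14, -0.001]
force: [-2.9, 1.2, 6.1]
gripper_width: 0.0457
gripper_force: 30.0
```

Emit:
drive_tool:
  deltas:
    - [0, 0, 0.001, 0]
    - [0, 0, 0, 0]

```text
time_s: 48.62
tcp_pos: [0.5569, -0.1786, 0.0864]
ee_rot: [0.075, 3.139, -0.001]
force: [-4.2, 2.1, 9.8]
gripper_width: 0.0456
gripper_force: 30.0
```

Emit:
drive_tool:
  deltas:
    - [0, 0, 0, 0]
    - [0, 0, 0, 0]
    - [0, 0, -0.055, 0]
    - [0, 0, -0.055, 0]
    - [0, 0, -0.055, 0]
  gripper: 0.08

```text
time_s: 49.25
tcp_pos: [0.5566, -0.1785, 0.2495]
ee_rot: [-0.075, -3.14, -0.0]
force: [0.7, 0.1, -0.2]
gripper_width: 0.0805
gripper_force: 0.0
```

Emit:
drive_tool:
  deltas:
    - [0, 0, 0, -2.8]
    - [0.0115, 0.0536, 0, 0]
    - [0.0115, 0.0536, 0, 0]
    - [0.0115, 0.0536, 0, 0]
    - [0.0115, 0.0536, 0, 0]

```text
time_s: 49.88
tcp_pos: [0.51, 0.0373, 0.248]
ee_rot: [0.001, -3.141, -0.0]
force: [0.3, 0.4, -0.0]
gripper_width: 0.0797
gripper_force: 0.0
```

Emit:
drive_tool:
  deltas:
    - [0.0115, 0.0536, 0, 0]
    - [0.0115, 0.0536, 0, 0]
    - [0.0115, 0.0536, 0, 0]
    - [0.0115, 0.0538, 0, 0]
    - [0, 0, 0, 0]

```text
time_s: 50.5
tcp_pos: [0.4631, 0.2535, 0.2477]
ee_rot: [0.011, -3.14, -0.0]
force: [0.5, -0.9, 0.6]
gripper_width: 0.0802
gripper_force: 0.0
```

Emit:
drive_tool:
  deltas:
    - [0, 0, 0, 0]
    - [0, 0, 0.055, 0]
    - [0, 0, 0.055, 0]
    - [0, 0, 0.053, 0]
    - [0, 0, 0, 0]

```text
time_s: 51.12
tcp_pos: [0.4611, 0.2471, 0.0805]
ee_rot: [-0.003, -3.131, 0.007]
force: [0.3, -0.3, 0.5]
gripper_width: 0.08
gripper_force: 0.0
```

Emit:
drive_tool:
  deltas:
    - [0, 0, 0, 0]
    - [0, 0, 0, 0]
    - [0, 0, 0, 0]
    - [0, 0, 0, 0]
  gripper: 0.03

```text
time_s: 51.62
tcp_pos: [0.4651, 0.2508, 0.0869]
ee_rot: [-0.002, 3.139, 0.002]
force: [0.1, -0.2, 4.1]
gripper_width: 0.046
gripper_force: 30.0
```

Run:
```python
from h import *
st=get_state(); print(st["tcp_pos"],heading(st),st["gripper_width"],st["gripper_force"])
im=capture("top")
print([(np.round(d["extent"]).astype(int).tolist(),round(d["confidence"],2)) for q in("magazine","board0") for d in recognise("top",q)])
```

```text
[0.46512238 0.2507536  0.08693632] -179.93584290095797 0.045983615692522024 29.995959475636482
[([338, 193, 364, 242], 0.74), ([348, 197, 362, 206], 0.5)]
```

Emit:
drive_tool:
  deltas:
    - [0, 0, -0.03, 0]
    - [0, 0, -0.045, 0]
    - [0, 0, -0.045, 0]
    - [0, 0, -0.035, 0]
    - [-0.0077, -0.0534, 0, 0]

```text
time_s: 52.4
tcp_pos: [0.473, 0.1991, 0.2434]
ee_rot: [-0.011, 3.136, 0.004]
force: [1.1, -1.5, -1.4]
gripper_width: 0.0458
gripper_force: 30.0
```

Emit:
drive_tool:
  deltas:
    - [-0.0077, -0.0534, 0, 0]
    - [-0.0077, -0.0534, 0, 0]
    - [-0.0077, -0.0534, 0, 0]
    - [-0.0077, -0.0534, 0, 0]
    - [-0.0077, -0.0534, 0, 0]

```text
time_s: 53.02
tcp_pos: [0.5104, -0.0715, 0.2393]
ee_rot: [0.002, -3.14, -0.001]
force: [0.7, -0.6, -1.8]
gripper_width: 0.0453
gripper_force: 30.0
```

Emit:
drive_tool:
  deltas:
    - [-0.0077, -0.0534, 0, 0]
    - [-0.0077, -0.0537, 0, 0]
    - [0, 0, 0, 2.8]
    - [0, 0, 0, 0]
    - [0, 0, 0.045, 0]

```text
time_s: 53.65
tcp_pos: [0.5286, -0.1777, 0.1991]
ee_rot: [0.073, 3.132, -0.006]
force: [1.0, -0.7, -2.4]
gripper_width: 0.0457
gripper_force: 30.0
```

Emit:
drive_tool:
  deltas:
    - [0, 0, 0.045, 0]
    - [0, 0, 0, 0]
    - [0, 0, 0.02, 0]
    - [0, 0, 0.02, 0]
    - [0, 0, 0.015, 0]

```text
time_s: 54.28
tcp_pos: [0.5277, -0.1774, 0.0992]
ee_rot: [0.073, 3.137, -0.004]
force: [-1.7, -0.7, -0.9]
gripper_width: 0.0457
gripper_force: 30.0
```

Emit:
drive_tool:
  deltas:
    - [0, 0, 0, 0]
    - [0, 0, 0.005, 0]
    - [0, 0, 0.003, 0]
    - [0, 0, 0, 0]

```text
time_s: 54.78
tcp_pos: [0.5263, -0.1771, 0.0873]
ee_rot: [-0.075, -3.14, -0.0]
force: [0.2, 0.3, -1.8]
gripper_width: 0.0457
gripper_force: 30.0
```

Emit:
drive_tool:
  deltas:
    - [0, 0, 0.001, 0]
    - [0, 0, 0.001, 0]
    - [0, 0, 0, 0]

```text
time_s: 55.15
tcp_pos: [0.5265, -0.1772, 0.086]
ee_rot: [0.075, 3.14, -0.001]
force: [-0.8, -0.3, -0.3]
gripper_width: 0.0462
gripper_force: 30.0
```

Emit:
drive_tool:
  deltas:
    - [0, 0, 0.001, 0]
    - [0, 0, 0, 0]

```text
time_s: 55.4
tcp_pos: [0.5266, -0.1772, 0.086]
ee_rot: [0.075, 3.14, -0.001]
force: [-1.2, 0.9, 5.2]
gripper_width: 0.0456
gripper_force: 30.0
```

Emit:
drive_tool:
  deltas:
    - [0, 0, 0.001, 0]
    - [0, 0, 0, 0]

```text
time_s: 55.65
tcp_pos: [0.5266, -0.1772, 0.086]
ee_rot: [0.075, 3.139, -0.001]
force: [-2.9, 1.9, 9.0]
gripper_width: 0.0455
gripper_force: 30.0
```

Emit:
drive_tool:
  deltas:
    - [0, 0, 0, 0]
    - [0, 0, 0, 0]
    - [0, 0, -0.055, 0]
    - [0, 0, -0.055, 0]
    - [0, 0, -0.055, 0]
  gripper: 0.08

```text
time_s: 56.28
tcp_pos: [0.5261, -0.177, 0.2495]
ee_rot: [-0.075, -3.14, -0.0]
force: [0.6, -0.4, 0.5]
gripper_width: 0.0798
gripper_force: 0.0
```

Emit:
drive_tool:
  deltas:
    - [0, 0, 0, -2.8]
    - [0.0116, 0.0534, 0, 0]
    - [0.0116, 0.0534, 0, 0]
    - [0.0116, 0.0534, 0, 0]
    - [0.0116, 0.0534, 0, 0]

```text
time_s: 56.9
tcp_pos: [0.4792, 0.038, 0.248]
ee_rot: [0.001, -3.141, -0.0]
force: [1.4, 0.1, 0.4]
gripper_width: 0.0802
gripper_force: 0.0
```

Emit:
drive_tool:
  deltas:
    - [0.0116, 0.0534, 0, 0]
    - [0.0116, 0.0534, 0, 0]
    - [0.0116, 0.0534, 0, 0]
    - [0.0116, 0.0536, 0, 0]
    - [0, 0, 0, 0]

```text
time_s: 57.52
tcp_pos: [0.4318, 0.2532, 0.2477]
ee_rot: [0.011, -3.14, -0.0]
force: [1.2, -0.4, 0.1]
gripper_width: 0.0799
gripper_force: 0.0
```

Emit:
drive_tool:
  deltas:
    - [0, 0, 0, 0]
    - [0, 0, 0.055, 0]
    - [0, 0, 0.055, 0]
    - [0, 0, 0.053, 0]
    - [0, 0, 0, 0]

```text
time_s: 58.15
tcp_pos: [0.43, 0.2469, 0.0806]
ee_rot: [-0.003, -3.131, 0.008]
force: [-0.8, -0.0, -0.5]
gripper_width: 0.0801
gripper_force: 0.0
```

Emit:
drive_tool:
  deltas:
    - [0, 0, 0, 0]
    - [0, 0, 0, 0]
    - [0, 0, 0, 0]
    - [0, 0, 0, 0]
  gripper: 0.03

```text
time_s: 58.65
tcp_pos: [0.4339, 0.2506, 0.0869]
ee_rot: [-0.002, 3.139, 0.001]
force: [-0.3, -0.3, 4.4]
gripper_width: 0.0456
gripper_force: 30.0
```

Run:
```python
from h import *
st=get_state(); print(st["tcp_pos"],heading(st),st["gripper_width"],st["gripper_force"])
im=capture("top")
print([(np.round(d["extent"]).astype(int).tolist(),round(d["confidence"],2)) for q in("magazine","board0") for d in recognise("top",q)])
```

```text
[0.43394213 0.25056104 0.08690302] -179.93776003424495 0.0455760685596564 29.991755560040474
[([339, 189, 366, 245], 0.93), ([126, 202, 153, 231], 0.7), ([346, 217, 363, 226], 0.65), ([346, 198, 363, 210], 0.64), ([342, 209, 362, 216], 0.48)]
```

Emit:
drive_tool:
  deltas:
    - [0, 0, -0.03, 0]
    - [0, 0, -0.045, 0]
    - [0, 0, -0.045, 0]
    - [0, 0, -0.035, 0]
    - [-0.0079, -0.0533, 0, 0]

```text
time_s: 59.42
tcp_pos: [0.442, 0.1991, 0.2433]
ee_rot: [-0.011, 3.136, 0.004]
force: [1.0, -0.5, -1.6]
gripper_width: 0.0457
gripper_force: 30.0
```

Emit:
drive_tool:
  deltas:
    - [-0.0079, -0.0533, 0, 0]
    - [-0.0079, -0.0533, 0, 0]
    - [-0.0079, -0.0533, 0, 0]
    - [-0.0079, -0.0533, 0, 0]
    - [-0.0079, -0.0533, 0, 0]

```text
time_s: 60.05
tcp_pos: [0.4804, -0.071, 0.2395]
ee_rot: [0.002, -3.14, -0.001]
force: [0.6, -0.5, -1.2]
gripper_width: 0.0461
gripper_force: 30.0
```

Emit:
drive_tool:
  deltas:
    - [-0.0079, -0.0533, 0, 0]
    - [-0.0077, -0.0529, 0, 0]
    - [0, 0, 0, 2.8]
    - [0, 0, 0, 0]
    - [0, 0, 0.045, 0]

```text
time_s: 60.68
tcp_pos: [0.4989, -0.1763, 0.1989]
ee_rot: [0.072, 3.132, -0.006]
force: [1.0, 0.5, -2.0]
gripper_width: 0.0458
gripper_force: 30.0
```

Emit:
drive_tool:
  deltas:
    - [0, 0, 0.045, 0]
    - [0, 0, 0, 0]
    - [0, 0, 0.02, 0]
    - [0, 0, 0.02, 0]
    - [0, 0, 0.015, 0]

```text
time_s: 61.3
tcp_pos: [0.4983, -0.1763, 0.1001]
ee_rot: [0.073, 3.136, -0.005]
force: [-0.6, 0.2, -1.0]
gripper_width: 0.0463
gripper_force: 30.0
```

Emit:
drive_tool:
  deltas:
    - [0, 0, 0, 0]
    - [0, 0, 0.005, 0]
    - [0, 0, 0.003, 0]
    - [0, 0, 0, 0]

```text
time_s: 61.8
tcp_pos: [0.4966, -0.1757, 0.0873]
ee_rot: [-0.075, -3.141, -0.0]
force: [0.0, -0.6, -0.9]
gripper_width: 0.0458
gripper_force: 30.0
```

Emit:
drive_tool:
  deltas:
    - [0, 0, 0.001, 0]
    - [0, 0, 0.001, 0]
    - [0, 0, 0, 0]

```text
time_s: 62.18
tcp_pos: [0.4966, -0.1758, 0.0856]
ee_rot: [0.075, 3.14, -0.0]
force: [-0.1, 0.6, -0.8]
gripper_width: 0.0462
gripper_force: 30.0
```

Emit:
drive_tool:
  deltas:
    - [0, 0, 0.001, 0]
    - [0, 0, 0, 0]

```text
time_s: 62.42
tcp_pos: [0.4967, -0.1758, 0.0855]
ee_rot: [0.075, 3.14, -0.001]
force: [-1.7, 2.0, 4.8]
gripper_width: 0.0458
gripper_force: 30.0
```

Emit:
drive_tool:
  deltas:
    - [0, 0, 0.001, 0]
    - [0, 0, 0, 0]

```text
time_s: 62.68
tcp_pos: [0.4968, -0.1758, 0.0855]
ee_rot: [0.075, 3.14, -0.001]
force: [-3.4, 0.9, 8.8]
gripper_width: 0.0457
gripper_force: 30.0
```

Release, retreat upwards and check.

Emit:
drive_tool:
  deltas:
    - [0, 0, 0, 0]
    - [0, 0, 0, 0]
    - [0, 0, -0.055, 0]
    - [0, 0, -0.055, 0]
    - [0, 0, -0.055, 0]
  gripper: 0.08

```text
time_s: 63.3
tcp_pos: [0.4963, -0.1757, 0.2494]
ee_rot: [-0.075, -3.14, -0.0]
force: [0.9, -0.5, -0.8]
gripper_width: 0.0799
gripper_force: 0.0
```

Emit:
drive_tool:
  deltas:
    - [0, 0, -0.04, 0]
    - [0.02, 0.05, 0, 0]
    - [0.02, 0.05, 0, 0]
    - [0, 0.05, 0, 0]
    - [0, 0.05, 0, 0]

```text
time_s: 63.92
tcp_pos: [0.4659, 0.0273, 0.2881]
ee_rot: [0.076, 3.14, -0.0]
force: [1.0, -0.2, -0.7]
gripper_width: 0.0799
gripper_force: 0.0
```

Emit:
drive_tool:
  deltas:
    - [0, 0, 0, 0]
    - [0, 0, 0, 0]
    - [0, 0, 0, 0]
    - [0, 0, 0, 0]
    - [0, 0, 0, 0]

```text
time_s: 64.55
tcp_pos: [0.4662, 0.0252, 0.2884]
ee_rot: [-0.078, -3.141, 0.0]
force: [-0.9, 0.4, -0.1]
gripper_width: 0.0802
gripper_force: 0.0
```

Run:
```python
from h import *
st=get_state(); print(st["tcp_pos"],st["gripper_force"],st["time_s"])
a=capture("top")[180:260,310:400]; b=capture("scene")[140:260,150:330]
z=lambda i,k:cv2.resize(i,(400,k),interpolation=cv2.INTER_CUBIC)
cv2.imwrite("pics/end.png",np.hstack([z(a,356)[:300],z(b,267) if 0 else cv2.resize(b,(400,300),interpolation=cv2.INTER_CUBIC)]))
print([(np.round(d["extent"]).astype(int).tolist(),round(d["confidence"],2)) for c in("top","scene") for d in recognise(c,"board0")])
```

```text
[0.46620996 0.02521065 0.28840791] 0.0 64.55
[([347, 198, 362, 207], 0.7), ([343, 215, 364, 225], 0.46), ([217, 195, 232, 218], 0.7), ([230, 169, 245, 200], 0.65), ([227, 180, 244, 206], 0.59)]
```

View pics/end.png

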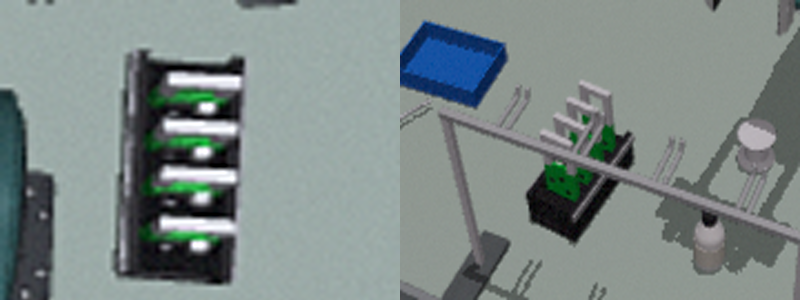

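All four boards stand upright and level in the magazine's slots, with bars at left-crop rows 80, 128, 176 and 226. The bystanders visible here (tray, spool, flux bottle) are undisturbed.

```bash
python3 -c "
from workcell import *
print(hand_in())"
```

```text
the job is handed in; nothing more can be done
None
```

I moved all four boards from the hooks to the test fixture, pressed the start button fully down and let it spring back, then stood the boards upright in the magazine (which had been knocked about 4 cm aside). The job was handed in at about 65 s and no verdict was returned.

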